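# Nest the solution pots and carry them to the wash mat

## Robot

A 6-joint arm with a two-finger parallel gripper is mounted at the origin on the work surface. World frame = base frame: x ahead of the robot, y to its left, z up, the work surface at z = 0. Lengths are in mm, angles in rad, forces in N, time in s.
With the tool pointing down it reaches from about 325 to 750 mm from the base axis. Payload 7.6 kg.
Tool frame: the origin (TCP) lies midway between the tips of the shut fingers; the grasp point (between the pads) lies 19 mm behind it; z points along the fingers, y is the line along which they close (so a half turn about z gives the same grasp; the last joint's range is limited). The gripper opens to 85 mm and grips with 20 to 120 N. Pads are 22 mm wide; open, the fingers measure 114 mm over their backs; the gripper's body (76 mm by 85 mm) begins 54 mm behind the grasp point. The pads swing forward as they close: fully open they stand 13 mm farther back than shut.
Start: joints at [1.254, 0.052, 1.401, -0, 1.689, -0.07], TCP at [128.241, 509.117, 231.323] pointing down, gripper open.
Joint ranges: [-2.9, 2.9], [-0.91, 2.17], [0.12, 2.37], [-1.06, 4.2], [0.26, 2.73], [-2.93, 2.93]. Speed limits (rad/s): [2.57, 2.57, 3.01, 3.14, 3.14, 3.14].

## Interface

Orientations are given as a unit quaternion [w, x, y, z].
In Python, from bench import readout, cams, hand_in gives the robot as it stands.
- The arm moves only by the tool send_rows, never from a script. Its argument "steps" is a list of rows, each a list of 3 entries, a list of its own where there are three numbers: the shift along the tool's x, y, z normalised to -1 to 1, where 1 is 0.1 m, then the turn, a rotation vector about the tool's x, y, z normalised to -1 to 1, where 1 is 0.5 rad, then the opening, from -1 (shut) to 1 (fully open). In form: [[[tx, ty, tz], [wx, wy, wz], fingers], ...]. A call has 1 to 8 rows; each row is the pose to reach, as a shift and turn from the pose commanded when the call began, along the tool's axes at that moment; what a row does not reach only later rows make up. A row lasts 1/12 s, in which the tool goes at most 41.7 mm and 7.16 degrees, less where a joint would pass 70% of its speed; a pose out of reach is approached as far as the arm can. A call with a number of a shift or a turn outside -1 to 1 is refused whole. A call with a gripper value outside its range is refused whole. The fingers move at their own pace and stop on an object; "squeeze" is the grip in N (left out, the last holds). Time passes only in rows, so rows that repeat a pose let the fingers close. It gives the time, the measured TCP pose, the force, the opening and the grip force at its end, in the units of the state.
- readout.sense(): the state, without advancing time (a new reading comes with each control period).
- cams.capture(name): name is "scene" or "side" or "wrist"; returns the picture (480x640x3 uint8, red, green, blue); there is no depth.
- cams.camera_model(name): a dict with "fx", "fy", "cx", "cy" (pixels), "k1" (the pictures are not rectified: a ray, as slopes to the right and down, at radius r is drawn at 1 + k1 r^2 times it, then the intrinsics apply), "rvec" (rotation vector, rad) and "tvec" (3), from world to camera coordinates, as OpenCV has them. Camera axes: x right, y down, z forward; pixel columns grow to the right and rows downward; lengths in mm; the calibration is good to about 2 mm. A picture is of the moment at which its call begins: read the wrist's pose just before it. camera_model takes no time and is no camera call; for the wrist camera it gives the pose at the moment of the call.
- hand_in(): hands the job in; it is judged then, once.
The state is a dict: "t": time; "joints": joint angles; "qvel": joint speeds; "effort": joint torques, N m; "tcp_pos": TCP position; "orientation": TCP orientation; "force": force on the tool from outside, world axes, zero at the start; "moment": the same for the moment, N m; "finger_gap": finger opening in mm; "grip_force": force on a finger pad.
Only numpy, scipy, OpenCV 4.12 (cv2) and the standard library are available. Lean on these libraries where they do the work, as an engineer would, in place of code of your own. Each camera call takes 0.05 s, during which the arm holds its last target. There are 200 camera calls.

## Task

Clear up the rig after the recording: nest all the pots, upright and fully home in one another, into one stack in each well of the steel carrier, blue-collared pots in the blue well and orange-collared ones in the orange well. The pots are thin, so hold them gently, with less than 40 N a finger. When all are in, lift the carrier by its black handle and stand it in the middle of the green mat, lined up with it either way round, leaving everything else where it is.

Things in the scene. Friction and masses are not known exactly. Their poses are not given: they have to be found in the camera images.
- blue_1: solution pot with a white tapered body and collar in blue. 62 mm high; origin at the centre of its underside, z up through its mouth. Foot 40 mm across, body widening to 54 mm at 40 mm up; above that a straight collar, 40 to 62 mm up, 66 mm across outside (corners to 68), 59 mm inside. Pushed home in another pot, its collar rests on that pot's rim and it stands 22 mm higher. 60 g. None if absent
- blue_2: solution pot with a white tapered body and collar in blue. 62 mm high; origin at the centre of its underside, z up through its mouth. Foot 40 mm across, body widening to 54 mm at 40 mm up; above that a straight collar, 40 to 62 mm up, 66 mm across outside (corners to 68), 59 mm inside. Pushed home in another pot, its collar rests on that pot's rim and it stands 22 mm higher. 60 g. None if absent
- blue_3: solution pot with a white tapered body and collar in blue. 62 mm high; origin at the centre of its underside, z up through its mouth. Foot 40 mm across, body widening to 54 mm at 40 mm up; above that a straight collar, 40 to 62 mm up, 66 mm across outside (corners to 68), 59 mm inside. Pushed home in another pot, its collar rests on that pot's rim and it stands 22 mm higher. 60 g. None if absent
- orange_1: solution pot with a white tapered body and collar in orange. 62 mm high; origin at the centre of its underside, z up through its mouth. Foot 40 mm across, body widening to 54 mm at 40 mm up; above that a straight collar, 40 to 62 mm up, 66 mm across outside (corners to 68), 59 mm inside. Pushed home in another pot, its collar rests on that pot's rim and it stands 22 mm higher. 60 g. None if absent
- orange_2: solution pot with a white tapered body and collar in orange. 62 mm high; origin at the centre of its underside, z up through its mouth. Foot 40 mm across, body widening to 54 mm at 40 mm up; above that a straight collar, 40 to 62 mm up, 66 mm across outside (corners to 68), 59 mm inside. Pushed home in another pot, its collar rests on that pot's rim and it stands 22 mm higher. 60 g. None if absent
- orange_3: solution pot with a white tapered body and collar in orange. 62 mm high; origin at the centre of its underside, z up through its mouth. Foot 40 mm across, body widening to 54 mm at 40 mm up; above that a straight collar, 40 to 62 mm up, 66 mm across outside (corners to 68), 59 mm inside. Pushed home in another pot, its collar rests on that pot's rim and it stands 22 mm higher. 60 g. None if absent
- carrier: loose carrier with a dark steel base plate 226 (x) x 86 (y) x 8 mm, about 0.46 kg; origin at the centre of its underside. A flared ring well stands at each end: blue at +x, orange at -x. Two uprights at y = +-36 mm on its middle line carry the handle
- carrier_handle: the carrier's black handle, a bar 16 (carrier x) x 84 (carrier y) x 26 mm high across the carrier's middle; origin at the bar's centre, 152 mm above the carrier's underside, axes as the carrier's
- well_blue (a point): centre of the floor of the blue well (75 mm along +x of the carrier, 8 mm above its underside); ring 18 mm high, 47 mm inside at the floor, flaring to 61 mm at the top. A pot home in it has its origin here
- well_orange (a point): the same for the orange well, 75 mm along -x of the carrier
- mat: flat green rubber mat fixed on the table, 290 (x) x 160 (y) x 4 mm; origin at the centre of its underside
- petri_dish: bystander: clear closed petri dish, 90 mm across, 15 mm high; origin at the centre of its underside
- screwdriver: bystander: screwdriver with a red handle, 170 mm, lying flat; origin under its middle
- syringe: bystander: small clear syringe with orange tip, about 150 mm long, lying flat; origin under its barrel
- tweezers: bystander: steel tweezers with a yellow band, 115 mm long, 7 mm high, lying flat along their x axis; origin under their middle
- pipette: bystander: glass dropper with a red bulb, 150 mm long, up to 20 mm high, lying flat along its x axis; origin under its middle
- tube_rack: bystander: pink-red tube rack, 90 x 210 x 45 mm; origin at the centre of its underside
- glass_beaker: bystander: empty glass beaker, 72 mm across, 90 mm high; origin at the centre of its underside

How it is judged (in metres and radians):
On the way, in this order (a step that is already met when the one before it is completed fails the run):
1. every pot is nested, upright and fully home, in the stack in the well of its own colour (x of blue_1 in the frame of well_blue between -0.009 and 0.009 m and y of blue_1 in the frame of well_blue between -0.009 and 0.009 m and angle between the z axis of each of blue_1, blue_2, blue_3, orange_1, orange_2, orange_3 and the z axis of carrier, either way round below 0.12 rad and (z of blue_1 in the frame of well_blue between -0.005 and 0.005 m or z of blue_1 in the frame of well_blue between 0.017 and 0.027 m or z of blue_1 in the frame of well_blue between 0.039 and 0.049 m) and x of blue_2 in the frame of well_blue between -0.009 and 0.009 m and y of blue_2 in the frame of well_blue between -0.009 and 0.009 m and (z of blue_2 in the frame of well_blue between -0.005 and 0.005 m or z of blue_2 in the frame of well_blue between 0.017 and 0.027 m or z of blue_2 in the frame of well_blue between 0.039 and 0.049 m) and x of blue_3 in the frame of well_blue between -0.009 and 0.009 m and y of blue_3 in the frame of well_blue between -0.009 and 0.009 m and (z of blue_3 in the frame of well_blue between -0.005 and 0.005 m or z of blue_3 in the frame of well_blue between 0.017 and 0.027 m or z of blue_3 in the frame of well_blue between 0.039 and 0.049 m) and x of orange_1 in the frame of well_orange between -0.009 and 0.009 m and y of orange_1 in the frame of well_orange between -0.009 and 0.009 m and (z of orange_1 in the frame of well_orange between -0.005 and 0.005 m or z of orange_1 in the frame of well_orange between 0.017 and 0.027 m or z of orange_1 in the frame of well_orange between 0.039 and 0.049 m) and x of orange_2 in the frame of well_orange between -0.009 and 0.009 m and y of orange_2 in the frame of well_orange between -0.009 and 0.009 m and (z of orange_2 in the frame of well_orange between -0.005 and 0.005 m or z of orange_2 in the frame of well_orange between 0.017 and 0.027 m or z of orange_2 in the frame of well_orange between 0.039 and 0.049 m) and x of orange_3 in the frame of well_orange between -0.009 and 0.009 m and y of orange_3 in the frame of well_orange between -0.009 and 0.009 m and (z of orange_3 in the frame of well_orange between -0.005 and 0.005 m or z of orange_3 in the frame of well_orange between 0.017 and 0.027 m or z of orange_3 in the frame of well_orange between 0.039 and 0.049 m)), for 0.3 s.
2. the loaded carrier is lifted clear by its handle (3 cm or more), all pots still home (all of step 1 and height (world z) of carrier above 0.03 m and contact force between the fingers and carrier_handle above 1 N), for 0.2 s.
At the end, for the whole second after the job is handed in: Every pot is in its colour's well: within 9 mm of its axis, 5 mm of a nested height (0, 22 or 44 mm over its floor), 7 degrees of upright. The carrier rests level on the mat, centred within 25 mm along each side, lined up within 15 degrees (either way round) (all of step 1 and x of carrier in the frame of mat between -0.025 and 0.025 m and y of carrier in the frame of mat between -0.025 and 0.025 m and angle between the x axis of carrier and the x axis of mat, either way round below 0.26 rad and angle between carrier's own z axis and vertical below 0.05 rad and height (world z) of carrier between 0.002 and 0.008 m and linear speed of carrier below 0.02 m/s); the robot touches nothing.
It fails at once if a pot is squeezed or pressed by the fingers with more than 80 N (both fingers together, 40 N each) (contact force between the fingers and blue_1 above 80 N or contact force between the fingers and blue_2 above 80 N or contact force between the fingers and blue_3 above 80 N or contact force between the fingers and orange_1 above 80 N or contact force between the fingers and orange_2 above 80 N or contact force between the fingers and orange_3 above 80 N).
It fails at once if a bystander is moved by more than 4 cm (distance of any of petri_dish, screwdriver, syringe, tweezers, pipette, tube_rack, glass_beaker from where it was at the start of the episode above 0.04 m).
Of blue_1, blue_2, blue_3 only 2 to 3 are there at a start; the rules pass over those that are not, and their reading is None.
Of orange_1, orange_2, orange_3 only 2 to 3 are there at a start; the rules pass over those that are not, and their reading is None.
At some moment in a run one of carrier may be knocked a few centimetres aside while the robot is not near it.
It also fails if it takes over 210 s, if anything falls off the work surface, if the arm or the gripper's body presses on something with over 40 N, if the wrist force passes 120 N, or if a joint passes its speed limit or range.

## Working session

There is one attempt and no reset: what is moved stays moved. The work goes in short steps, Python scripts to look and compute and a tool call to move; the robot and the scene stay as the last step left them, time stands still between calls to the robot, and variables do not carry over. Pictures are saved under pics/ and viewed, at most 14 in all, crops included, and the job is handed in when it is done.

Besides the shell and the picture viewer there is one more tool, called after "Request:" by a JSON object that holds its "method" and its "body". send_rows: Moves the arm, as the interface text tells. Scaled input: -1 to 1 covers 0.1 m each way for a shift and 0.5 rad each way for a turn. Its arguments: {"type":"object","properties":{"steps":{"type":"array"},"squeeze":{"type":"number"}},"required":["steps"]}

```bash
mkdir -p pics; ls
cat > h.py <<'E'
import sys; sys.path.insert(0,'.')
import numpy as np, cv2
from bench import readout, cams
from scipy.spatial.transform import Rotation as R
def cap(n,f=None):
    m=cams.camera_model(n); im=np.asarray(cams.capture(n))
    if f: cv2.imwrite('pics/'+f,im[:,:,::-1])
    return im,m
def ray(m,uv):
    uv=np.atleast_2d(uv).astype(float)
    d=np.c_[(uv[:,0]-m['cx'])/m['fx'],(uv[:,1]-m['cy'])/m['fy']]
    u=d.copy()
    for _ in range(30): u=d/(1+m['k1']*(u**2).sum(1,keepdims=True))
    Rm=R.from_rotvec(np.ravel(m['rvec'])).as_matrix(); t=np.ravel(m['tvec'])
    return -Rm.T@t, np.c_[u,np.ones(len(u))]@Rm
def plane(m,uv,z):
    c,d=ray(m,uv); return c+d*((z-c[2])/d[:,2])[:,None]
def proj(m,P):
    P=np.atleast_2d(P)@R.from_rotvec(np.ravel(m['rvec'])).as_matrix().T+np.ravel(m['tvec'])
    u=P[:,:2]/P[:,2:]; u=u*(1+m['k1']*(u**2).sum(1,keepdims=True))
    return np.c_[u[:,0]*m['fx']+m['cx'],u[:,1]*m['fy']+m['cy']]
def tri(m1,p1,m2,p2):
    c1,d1=ray(m1,p1);c2,d2=ray(m2,p2);d1=d1[0];d2=d2[0]
    s=np.linalg.lstsq(np.c_[d1,-d2],c2-c1,rcond=None)[0]
    a=c1+s[0]*d1;b=c2+s[1]*d2
    return (a+b)/2,np.linalg.norm(a-b)
def move(target,yaw=None):
    "shift (tool axes, units) to get TCP to world target (mm); turn if yaw of tool y axis given"
    s=readout.sense(); q=s['orientation']; Rt=R.from_quat([q[1],q[2],q[3],q[0]])
    return Rt.inv().apply(np.array(target)-s['tcp_pos'])/100
E
python3 - <<'E'
from h import *
s=readout.sense();print(s)
for n in('scene','side','wrist'):
    im,m=cap(n,n+'0.png');c,d=ray(m,[[320,240]]);print(n,c,d,m['fx'],m['k1'])
E
```

```text
pics
{'t': 0.0, 'joints': array([ 1.25370661e+00,  5.28328091e-02,  1.40172517e+00, -3.82868865e-06,
        1.68857054e+00, -7.02910004e-02]), 'qvel': array([ 0.00074377, -0.0008325 , -0.00010703, -0.0002608 ,  0.00178366,
        0.00024892]), 'effort': array([-8.50308716e-04, -3.81674051e+01, -3.60179114e+01, -1.98828334e-04,
        6.11789175e-03,  4.39540133e-05]), 'tcp_pos': array([128.14081969, 508.82028236, 230.4742601 ]), 'orientation': array([-1.45947612e-04,  1.23086608e-01,  9.92395635e-01, -7.53941005e-04]), 'force': array([ 1.12087122, -0.20094585, -0.10351037]), 'moment': array([-0.01680124, -0.00047935,  0.04506303]), 'grip_force': 0.0, 'finger_gap': 85.2052333618428}
scene [1337.80298353   83.42083058  825.98626886] [[-0.73462004 -0.06964978 -0.67490793]] 452.02200062848385 -0.010985485026519077
side [  10.97301592 1103.47021079 1116.21766142] [[ 0.39140269 -0.68779044 -0.61182684]] 550.5665505280338 -0.02600287077831855
wrist [ 56.4752315  528.44407987 374.00507313] [[ 0.29347326 -0.06610609 -0.95375312]] 422.8747337228269 0.029551193424144983
```

View pics/scene0.png

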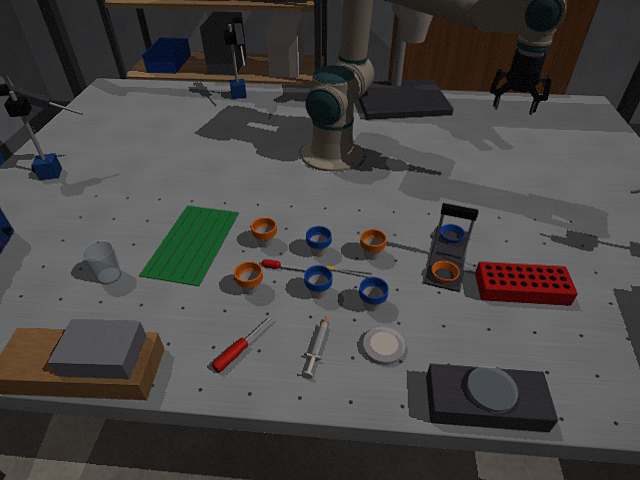

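View pics/side0.png

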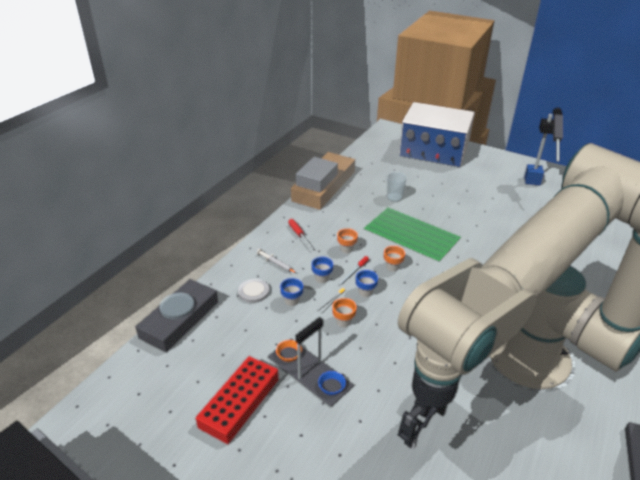

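The scene view shows all six pots upright: orange near (264,229), (248,275) and (372,241), blue near (318,238), (318,280) and (373,291). The carrier is at about (447,252) with its blue well towards the robot, the mat is at (190,245), and the side view agrees.

```bash
cat >> h.py <<'E'
def masks(im):
    hsv=cv2.cvtColor(im,cv2.COLOR_RGB2HSV)
    return {'blue':cv2.inRange(hsv,(105,130,50),(125,255,255)),'orange':cv2.inRange(hsv,(6,150,90),(16,255,255)),'green':cv2.inRange(hsv,(50,120,40),(80,255,255))}
def blobs(mk,lo,hi):
    out=[]
    for c in cv2.findContours(mk,cv2.RETR_EXTERNAL,cv2.CHAIN_APPROX_NONE)[0]:
        if len(c)<5: continue
        h=cv2.convexHull(c); a=cv2.contourArea(h)
        if lo<a<hi:
            M=cv2.moments(h); out.append((M['m10']/M['m00'],M['m01']/M['m00'],a,c))
    return out
E
python3 - <<'E'
from h import *
S,D=cap('scene'),cap('side')
for col in('blue','orange','green'):
    A=blobs(masks(S[0])[col],100,20000);B=blobs(masks(D[0])[col],100,20000)
    print(col,'side all',[tuple(np.round(b[:3]).astype(int)) for b in B])
    for a in A:
        w=plane(S[1],a[:2],51)[0]
        r=[tri(S[1],a[:2],D[1],b[:2]) for b in B]
        i=min(range(len(r)),key=lambda k:r[k][1]+abs(r[k][0][2]-45)*.2) if r else None
        print(np.round(a[:3]),'plane51',np.round(w[:2]),'tri',None if i is None else (np.round(r[i][0],1),round(r[i][1],1)))
g=[b for b in blobs(masks(S[0])['green'],2000,20000)][0][3]
q=cv2.approxPolyDP(cv2.convexHull(g),8,True)[:,0];print('mat',np.round(plane(S[1],q,4)))
g=[b for b in blobs(masks(D[0])['green'],1500,20000)][0][3]
q=cv2.approxPolyDP(cv2.convexHull(g),8,True)[:,0];print('mat side',np.round(plane(D[1],q,4)))
E
```

```text
blue side all [(np.int64(331), np.int64(382), np.int64(484)), (np.int64(291), np.int64(288), np.int64(324)), (np.int64(366), np.int64(280), np.int64(309)), (np.int64(322), np.int64(266), np.int64(278)), (np.int64(534), np.int64(174), np.int64(254)), (np.int64(438), np.int64(142), np.int64(1326)), (np.int64(581), np.int64(84), np.int64(18564))]
[374. 290. 578.] plane51 [650. 141.] tri (array([650.4, 141.1,  51.8]), np.float64(0.2))
[318. 278. 554.] plane51 [624.  12.] tri (array([624.3,  11.9,  51.4]), np.float64(0.6))
[319. 237. 424.] plane51 [482.  -0.] tri (array([4.823e+02, 2.000e-01, 5.140e+01]), np.float64(0.7))
[452. 232. 306.] plane51 [435. 342.] tri (array([402.5, 351.4,  22.8]), np.float64(1.5))
[  4. 230. 254.] plane51 [ 527. -827.] tri (array([ 568.4, -784.5,  105. ]), np.float64(27.9))
[ 48. 164. 420.] plane51 [ 216. -878.] tri (array([ 197.3, -894.3,   36.1]), np.float64(3.5))
[160.  67. 311.] plane51 [-570. -801.] tri (array([ 150.4, -452.4,  312.2]), np.float64(68.6))
orange side all [(np.int64(287), np.int64(350), np.int64(318)), (np.int64(344), np.int64(309), np.int64(366)), (np.int64(394), np.int64(255), np.int64(244)), (np.int64(347), np.int64(237), np.int64(208))]
[249. 273. 530.] plane51 [ 625. -152.] tri (array([ 625.7, -151.9,   51.3]), np.float64(1.3))
[445. 270. 413.] plane51 [574. 309.] tri (array([549.9, 318.3,  23.8]), np.float64(5.5))
[374. 239. 406.] plane51 [479. 140.] tri (array([481.8, 140.1,  52.8]), np.float64(0.6))
[264. 227. 382.] plane51 [ 458. -146.] tri (array([ 459.3, -145.4,   51.5]), np.float64(2.1))
green side all [(np.int64(404), np.int64(240), np.int64(560))]
[ 190.  246. 4367.] plane51 [ 544. -320.] tri (array([ 489.6, -339.5,  -18.4]), np.float64(33.3))
mat [[ 349. -248.    4.]
 [ 631. -283.    4.]
 [ 611. -439.    4.]
 [ 329. -405.    4.]]Traceback (most recent call last):
  File "<stdin>", line 13, in <module>
IndexError: list index out of range
```

Run:
```python
from h import *
im=cv2.imread('pics/scene0.png')[195:300,410:490];cv2.imwrite('pics/c1.png',cv2.resize(im,None,fx=5,fy=5,interpolation=cv2.INTER_CUBIC))
```

```text
(no output)
```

View pics/c1.png

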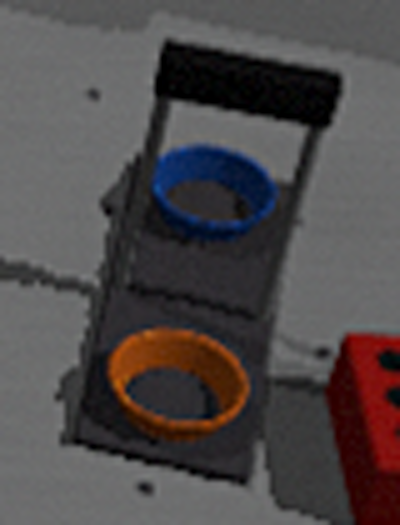

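The crop shows both wells empty: blue ring at about (453,233), orange ring at about (446,271), with the tube rack to the right. The tool's closing line is already nearly parallel to the carrier's y. Next is a planner for the leg shifts and a carrier fix.

```bash
cat >> h.py <<'E'
def plan(way,pos=None,rot=None):
    "print calls for world TCP waypoints [(x,y,z)]: tool shifts in units, rows suggested"
    s=readout.sense(); q=s['orientation']
    Rt=rot or R.from_quat([q[1],q[2],q[3],q[0]])
    p=np.array(s['tcp_pos'] if pos is None else pos,float)
    for w in way:
        d=Rt.inv().apply(np.array(w)-p)/100; n=int(np.ceil(abs(d).max()-1e-6)) or 1
        for i in range(n):
            st=np.round(Rt.inv().apply(np.array(w)-p)/100/(n-i),2)
            p=p+Rt.apply(st)*100
            print('  ',st.tolist(),'rows',int(np.ceil(np.linalg.norm(st)*100/41.7-.05))+1,end=' ;')
        print(' ->',np.round(p))
def wells(S):
    out={}
    for col in('blue','orange'):
        for b in blobs(masks(S[0])[col],150,1500):
            if b[0]>415 and b[0]<480: out[col]=b
    return out
E
python3 - <<'E'
from h import *
S,D=cap('scene'),cap('side')
# rings: leftmost/rightmost mid of outer contour at rim height 26
w=wells(S)
for c,b in w.items():
    e=cv2.fitEllipse(cv2.convexHull(b[3])); print(c,np.round(e[0],1),np.round(e[1],1),'z24',np.round(plane(S[1],e[0],24)[0],1))
sb={'blue':(331,382),'orange':(287,350)}
for c in w:
    B=min(blobs(masks(D[0])[c],100,2000),key=lambda b:np.hypot(b[0]-sb[c][0],b[1]-sb[c][1]))
    e=cv2.fitEllipse(cv2.convexHull(B[3]));print(c,'side',np.round(e[0],1),np.round(e[1],1),np.round(plane(D[1],e[0],24)[0],1),np.round(plane(D[1],B[:2],24)[0],1))
hs=cv2.cvtColor(S[0],cv2.COLOR_RGB2HSV)
r=cv2.inRange(hs,(174,150,60),(180,255,255))|cv2.inRange(hs,(0,150,60),(4,255,255))
for b in blobs(r,800,9000): print('rack px',[int(v) for v in b[:3]],np.round(plane(S[1],cv2.approxPolyDP(cv2.convexHull(b[3]),6,True)[:,0],45)[:,:2]).tolist())
k=cv2.inRange(S[0][195:225,430:485],(0,0,0),(22,22,22))
for b in blobs(k,80,2000):
    p=np.add(b[:2],(430,195)); print('handle',p,b[2],plane(S[1],p,152)[0])
plan([(482,140,150),(482,140,27)],pos=readout.sense()['tcp_pos'])
E
```

```text
blue [452.3 232.3] [16.  25.8] z24 [403.8 350.8  24. ]
orange [445.3 270.3] [19.5 28.1] z24 [547.6 316.3  24. ]
blue side [331.5 382.2] [23.4 27.2] [402.4 352.6  24. ] [402.4 352.9  24. ]
orange side [287.6 350.5] [20.4 22.7] [549.3 321.   24. ] [550.9 321.2  24. ]
rack px [527, 278, 2547] [[533.0, 395.0], [529.0, 595.0], [618.0, 600.0], [620.0, 397.0]]
handle [458.97317502 211.73702726] 379.0 [476.7243021  332.92616576 152.        ]
   [-0.87, -0.54, 0.16] rows 4 ;   [-0.87, -0.54, 0.16] rows 4 ;   [-0.86, -0.54, 0.16] rows 4 ;   [-0.87, -0.55, 0.17] rows 4 ;   [-0.86, -0.54, 0.16] rows 4 ; -> [482. 140. 150.]
   [-0.0, -0.0, 0.62] rows 3 ;   [-0.0, -0.0, 0.61] rows 3 ; -> [482. 140.  27.]
```

Request:
{"method": "send_rows", "body": {"steps": [[[-0.87,-0.54,0.16],[0,0,0],1],[[-0.87,-0.54,0.16],[0,0,0],1],[[-0.87,-0.54,0.16],[0,0,0],1],[[-0.87,-0.54,0.16],[0,0,0],1]], "squeeze": 24}}

```text
t: 0.68
tcp_pos: [201.5, 433.1, 214.6]
orientation: [0.0, 0.125, 0.992, -0.001]
force: [-0.3, -0.7, -0.1]
finger_gap: 85.4
grip_force: 0.0
```

Request:
{"method": "send_rows", "body": {"steps": [[[-0.87,-0.54,0.16],[0,0,0],1],[[-0.87,-0.54,0.16],[0,0,0],1],[[-0.87,-0.54,0.16],[0,0,0],1],[[-0.87,-0.54,0.16],[0,0,0],1]]}}

```text
t: 1.02
tcp_pos: [272.3, 359.8, 198.7]
orientation: [0.0, 0.125, 0.992, -0.001]
force: [-0.3, 0.7, 0.1]
finger_gap: 85.0
grip_force: 0.0
```

Request:
{"method": "send_rows", "body": {"steps": [[[-0.86,-0.54,0.16],[0,0,0],1],[[-0.86,-0.54,0.16],[0,0,0],1],[[-0.86,-0.54,0.16],[0,0,0],1],[[-0.86,-0.54,0.16],[0,0,0],1]]}}

```text
t: 1.35
tcp_pos: [342.2, 286.9, 182.8]
orientation: [-0.0, 0.125, 0.992, -0.0]
force: [-0.0, 0.4, 0.7]
finger_gap: 85.5
grip_force: 0.0
```

Request:
{"method": "send_rows", "body": {"steps": [[[-0.87,-0.55,0.16],[0,0,0],1],[[-0.87,-0.55,0.16],[0,0,0],1],[[-0.87,-0.55,0.16],[0,0,0],1],[[-0.87,-0.55,0.16],[0,0,0],1]]}}

```text
t: 1.68
tcp_pos: [413.1, 212.6, 166.7]
orientation: [-0.0, 0.125, 0.992, -0.0]
force: [0.4, 0.8, -0.2]
finger_gap: 85.6
grip_force: 0.0
```

Request:
{"method": "send_rows", "body": {"steps": [[[-0.86,-0.54,0.16],[0,0,0],1],[[-0.86,-0.54,0.16],[0,0,0],1],[[-0.86,-0.54,0.16],[0,0,0],1],[[-0.86,-0.54,0.16],[0,0,0],1],[[-0.86,-0.54,0.16],[0,0,0],1]]}}

```text
t: 2.1
tcp_pos: [481.8, 141.6, 151.3]
orientation: [-0.0, 0.123, 0.992, 0.0]
force: [-0.1, -0.8, 0.1]
finger_gap: 85.4
grip_force: 0.0
```

Run:
```python
from h import *
W=cap('wrist','w1.png')
for b in blobs(masks(W[0])['orange'],1000,200000):
    e=cv2.fitEllipse(cv2.convexHull(b[3]));print(np.round(b[:3]),np.round(e[0]),np.round(e[1]),plane(W[1],e[0],60)[0],plane(W[1],b[:2],55)[0])
print(readout.sense()['tcp_pos']); plan([(482,140,27)])
```

```text
[ 594.  257. 7186.] [596. 257.] [ 88. 108.] [531.77680964 298.06484785  60.        ] [534.28187776 299.91633995  55.        ]
[ 310.  243. 9810.] [310. 243.] [112. 112.] [482.59508326 139.26011691  60.        ] [484.14844695 138.87097659  55.        ]
[481.53987629 142.08858601 151.5441724 ]
   [-0.01, -0.01, 0.62] rows 3 ;   [-0.0, -0.01, 0.63] rows 3 ; -> [482. 140.  27.]
```

View pics/w1.png

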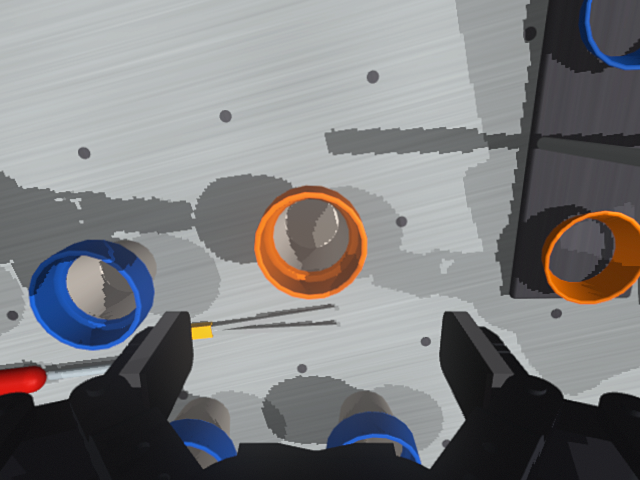

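The wrist view shows the orange pot at (310,243), which the ray cast puts at (482.6,139.3); the fingers straddle it, and the tweezers and pipette lie clear. Descend and grip.

Request:
{"method": "send_rows", "body": {"steps": [[[0,-0.01,0.62],[0,0,0],1],[[0,-0.01,0.62],[0,0,0],1],[[0,-0.01,0.62],[0,0,0],1]]}}

```text
t: 2.4
tcp_pos: [478.2, 140.8, 84.9]
orientation: [-0.004, 0.122, 0.993, -0.001]
force: [-1.2, -0.6, -1.8]
finger_gap: 85.4
grip_force: 0.0
```

Request:
{"method": "send_rows", "body": {"steps": [[[0,-0.01,0.2],[0,0,0],1],[[0,-0.01,0.4],[0,0,0],1],[[0,-0.01,0.62],[0,0,0],1],[[0,-0.01,0.62],[0,0,0],1]]}}

```text
t: 2.73
tcp_pos: [479.2, 139.5, 25.1]
orientation: [-0.002, 0.122, 0.992, -0.001]
force: [-1.3, -0.1, -0.5]
finger_gap: 85.1
grip_force: 0.0
```

Request:
{"method": "send_rows", "body": {"steps": [[[0,0,0],[0,0,0],0.2],[[0,0,0],[0,0,0],0.2],[[0,0,0],[0,0,0],0.2],[[0,0,0],[0,0,0],0.2],[[0,0,0],[0,0,0],0.2],[[0,0,0],[0,0,0],0.2]], "squeeze": 24}}

```text
t: 3.23
tcp_pos: [482.9, 139.4, 29.8]
orientation: [0.002, 0.123, 0.992, 0.001]
force: [-2.0, 1.5, 6.0]
finger_gap: 65.6
grip_force: 27.3
```

Run:
```python
from h import *
s=readout.sense();print(s['tcp_pos'],s['force'],s['finger_gap'],s['grip_force'])
S=cap('scene')
w=wells(S)
for c,b in w.items(): print(c,np.round(b[:3],1))
plan([(482,140,147),(549,318,147),(549,318,60),(549,318,37)])
```

```text
[482.90201112 139.35597365  29.84223536] [-1.99635721  1.51748686  5.98025527] 65.61181699601464 27.334323450922966
blue [452.2 232.2 306.5]
orange [445.4 270.3 409. ]
   [0.0, 0.0, -0.59] rows 3 ;   [0.01, 0.01, -0.58] rows 3 ; -> [482. 140. 147.]
   [-0.11, 0.94, 0.0] rows 4 ;   [-0.11, 0.95, 0.0] rows 4 ; -> [549. 318. 147.]
   [0.0, -0.01, 0.87] rows 4 ; -> [549. 317.  60.]
   [0.01, 0.0, 0.23] rows 2 ; -> [548. 318.  37.]
```

Request:
{"method": "send_rows", "body": {"steps": [[[0,0,-0.3],[0,0,0],0.2],[[0,0,-0.6],[0,0,0],0.2],[[0,0,-0.9],[0,0,0],0.2],[[0,0,-1.0],[0,0,0],0.2],[[0,0,-1.0],[0,0,0],0.2]]}}

```text
t: 3.7
tcp_pos: [483.2, 139.0, 131.1]
orientation: [0.003, 0.123, 0.992, 0.001]
force: [0.1, -0.1, -0.7]
finger_gap: 65.5
grip_force: 27.5
```

Request:
{"method": "send_rows", "body": {"steps": [[[-0.11,0.94,-0.2],[0,0,0],0.2],[[-0.11,0.94,-0.2],[0,0,0],0.2],[[-0.11,0.94,-0.2],[0,0,0],0.2],[[-0.11,0.94,-0.2],[0,0,0],0.2]]}}

```text
t: 4.03
tcp_pos: [515.1, 229.6, 145.8]
orientation: [-0.001, 0.122, 0.993, 0.0]
force: [0.3, -0.1, -0.8]
finger_gap: 65.3
grip_force: 27.5
```

Request:
{"method": "send_rows", "body": {"steps": [[[-0.11,0.95,0],[0,0,0],0.2],[[-0.11,0.95,0],[0,0,0],0.2],[[-0.11,0.95,0],[0,0,0],0.2],[[-0.11,0.95,0],[0,0,0],0.2],[[-0.11,0.95,0],[0,0,0],0.2]]}}

```text
t: 4.45
tcp_pos: [548.2, 316.0, 144.8]
orientation: [-0.001, 0.123, 0.992, -0.001]
force: [-0.0, -0.6, -1.1]
finger_gap: 65.2
grip_force: 27.6
```

Run:
```python
from h import *
S=cap('scene');W=cap('wrist','w2.png')
for c,b in wells(S).items(): print(c,np.round(b[:3],1))
plan([(549,318,60),(549,318,36)])
```

```text
orange [459.3 231.8 212. ]
   [0.0, 0.03, 0.86] rows 4 ; -> [549. 318.  60.]
   [0.0, 0.0, 0.24] rows 2 ; -> [549. 318.  36.]
```

View pics/w2.png

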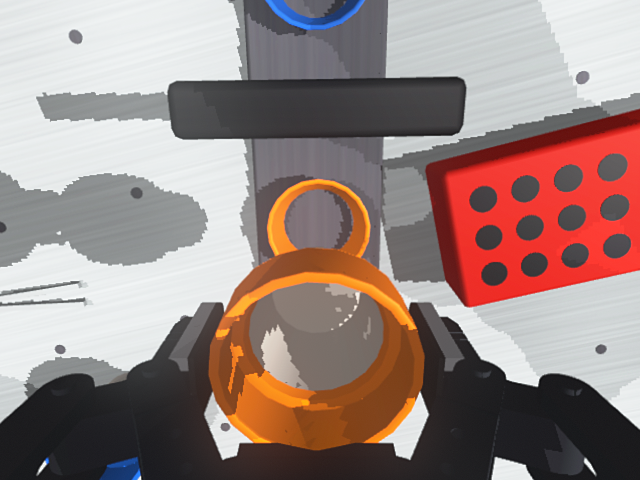

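The wrist view shows the held pot centred at column 317 and the orange well behind it at column 319, so they line up across the tool. Lower in.

Request:
{"method": "send_rows", "body": {"steps": [[[0,0.01,0.4],[0,0,0],0.2],[[0,0.01,0.8],[0,0,0],0.2],[[0,0.01,0.86],[0,0,0],0.2],[[0,0.01,0.86],[0,0,0],0.2]]}}

```text
t: 4.88
tcp_pos: [547.2, 315.5, 58.0]
orientation: [-0.003, 0.124, 0.992, -0.002]
force: [0.8, -0.0, 0.5]
finger_gap: 65.7
grip_force: 27.6
```

Request:
{"method": "send_rows", "body": {"steps": [[[0,0,0.08],[0,0,0],0.2],[[0,0,0.15],[0,0,0],0.2],[[0,0,0.22],[0,0,0],0.2],[[0,0,0.22],[0,0,0],0.2]]}}

```text
t: 5.22
tcp_pos: [549.0, 317.3, 38.9]
orientation: [-0.0, 0.123, 0.992, -0.0]
force: [-0.6, 0.0, -2.5]
finger_gap: 65.7
grip_force: 27.6
```

Run:
```python
from h import *
s=readout.sense();print(s['tcp_pos'],s['force'],s['finger_gap'],s['grip_force'])
```

```text
[549.03651917 317.33806701  38.86006435] [-0.62549679  0.00812775 -2.47284473] 65.67565781139436 27.565972600132227
```

Request:
{"method": "send_rows", "body": {"steps": [[[0,0,0],[0,0,0],0.75],[[0,0,0],[0,0,0],0.85],[[0,0,0],[0,0,0],0.85],[[0,0,-0.4],[0,0,0],0.85],[[0,0,-0.8],[0,0,0],0.85],[[0,0,-0.9],[0,0,0],0.85],[[0,0,-0.9],[0,0,0],0.85]]}}

```text
t: 5.8
tcp_pos: [551.5, 318.7, 135.8]
orientation: [0.004, 0.123, 0.992, 0.003]
force: [0.4, 0.7, -0.2]
finger_gap: 79.0
grip_force: 0.0
```

Run:
```python
from h import *
W=cap('wrist','w3.png')
for b in blobs(masks(W[0])['orange'],1000,200000): print(np.round(b[:3]),plane(W[1],b[:2],66)[0])
plan([(549,300,145),(482,0,145),(482,0,60),(482,0,27)])
```

```text
[  310.   244. 12586.] [546.78953996 318.55686853  66.        ]
   [-0.03, -0.18, -0.12] rows 2 ; -> [549. 300. 145.]
   [-0.02, -0.77, -0.0] rows 3 ;   [-0.02, -0.77, -0.01] rows 3 ;   [-0.02, -0.77, -0.0] rows 3 ;   [-0.02, -0.76, -0.01] rows 3 ; -> [482.   0. 145.]
   [-0.0, -0.0, 0.85] rows 3 ; -> [482.   0.  60.]
   [0.0, -0.01, 0.33] rows 2 ; -> [482.  -0.  27.]
```

View pics/w3.png

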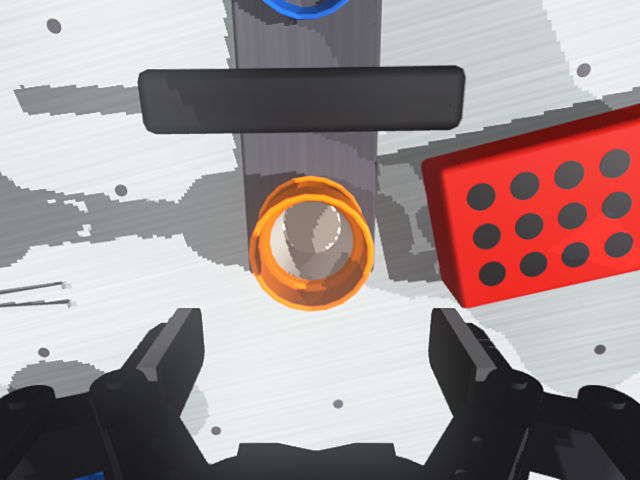

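The first orange pot sits upright in the orange well, rim at (312,253). Next, blue at (482,0).

Request:
{"method": "send_rows", "body": {"steps": [[[-0.05,-0.95,-0.1],[0,0,0],1],[[-0.05,-0.95,-0.1],[0,0,0],1],[[-0.05,-0.95,-0.1],[0,0,0],1],[[-0.05,-0.95,-0.1],[0,0,0],1]]}}

```text
t: 6.18
tcp_pos: [530.4, 221.4, 138.7]
orientation: [-0.0, 0.125, 0.992, -0.0]
force: [0.2, 0.1, -0.1]
finger_gap: 85.3
grip_force: 0.0
```

Request:
{"method": "send_rows", "body": {"steps": [[[-0.02,-1.0,0],[0,0,0],1],[[-0.02,-1.0,0],[0,0,0],1],[[-0.02,-1.0,0],[0,0,0],1],[[-0.02,-1.0,0],[0,0,0],1]]}}

```text
t: 6.52
tcp_pos: [507.8, 124.5, 138.5]
orientation: [-0.001, 0.124, 0.992, -0.0]
force: [0.0, 0.4, -0.4]
finger_gap: 85.6
grip_force: 0.0
```

Request:
{"method": "send_rows", "body": {"steps": [[[-0.02,-1.0,0],[0,0,0],1],[[-0.02,-1.0,0],[0,0,0],1],[[-0.02,-1.0,0],[0,0,0],1],[[-0.02,-1.0,0],[0,0,0],1],[[-0.02,-1.0,0],[0,0,0],1]]}}

```text
t: 6.93
tcp_pos: [486.2, 29.8, 139.0]
orientation: [-0.0, 0.123, 0.992, 0.0]
force: [0.1, -0.4, 0.2]
finger_gap: 85.6
grip_force: 0.0
```

Run:
```python
from h import *
S=cap('scene')
for c in('blue','orange'):
    for b in blobs(masks(S[0])[c],200,1500): print(c,np.round(b[:3]),np.round(plane(S[1],b[:2],51)[0]))
plan([(482,0,100),(482,0,27)])
```

```text
blue [374. 290. 584.] [650. 141.  51.]
blue [318. 278. 552.] [624.  12.  51.]
blue [319. 237. 428.] [482.  -0.  51.]
blue [452. 232. 306.] [435. 342.  51.]
blue [  4. 230. 258.] [ 527. -827.   51.]
blue [ 48. 165. 454.] [ 220. -877.   51.]
blue [238.  88. 208.] [-381. -410.   51.]
blue [160.  67. 316.] [-570. -800.   51.]
orange [249. 273. 534.] [ 625. -153.   51.]
orange [450. 262. 598.] [545. 322.  51.]
   [-0.03, -0.31, 0.39] rows 3 ; -> [482.  -0. 100.]
   [-0.0, 0.0, 0.73] rows 3 ; -> [482.  -0.  27.]
```

Request:
{"method": "send_rows", "body": {"steps": [[[-0.03,-0.31,0.3],[0,0,0],1],[[-0.03,-0.31,0.39],[0,0,0],1],[[-0.03,-0.31,0.39],[0,0,0],1],[[-0.03,-0.31,0.39],[0,0,0],1]]}}

```text
t: 7.32
tcp_pos: [481.2, -0.3, 99.9]
orientation: [-0.001, 0.123, 0.992, 0.0]
force: [0.3, 0.4, 1.2]
finger_gap: 85.5
grip_force: 0.0
```

Request:
{"method": "send_rows", "body": {"steps": [[[0,0,0.3],[0,0,0],1],[[0,0,0.55],[0,0,0],1],[[0,0,0.72],[0,0,0],1],[[0,0,0.72],[0,0,0],1],[[0,0,0.72],[0,0,0],1]]}}

```text
t: 7.73
tcp_pos: [481.7, -0.6, 29.0]
orientation: [-0.0, 0.122, 0.992, 0.0]
force: [-1.1, -0.1, 0.7]
finger_gap: 85.2
grip_force: 0.0
```

Request:
{"method": "send_rows", "body": {"steps": [[[0,0,0],[0,0,0],0.2],[[0,0,0],[0,0,0],0.2],[[0,0,0],[0,0,0],0.2],[[0,0,0],[0,0,0],0.2],[[0,0,0],[0,0,0],0.2],[[0,0,0],[0,0,0],0.2]]}}

```text
t: 8.23
tcp_pos: [482.8, -1.3, 30.7]
orientation: [0.002, 0.123, 0.992, 0.0]
force: [-1.3, 1.8, 7.3]
finger_gap: 65.7
grip_force: 26.6
```

Request:
{"method": "send_rows", "body": {"steps": [[[0,0,-0.3],[0,0,0],0.2],[[0,0,-0.6],[0,0,0],0.2],[[0,0,-0.9],[0,0,0],0.2],[[0,0,-1.0],[0,0,0],0.2],[[0,0,-1.0],[0,0,0],0.2]]}}

```text
t: 8.65
tcp_pos: [483.1, -1.7, 132.1]
orientation: [0.004, 0.123, 0.992, 0.0]
force: [-0.1, 0.1, -1.0]
finger_gap: 65.4
grip_force: 27.5
```

Request:
{"method": "send_rows", "body": {"steps": [[[0.4,0.8,-0.1],[0,0,0],0.2],[[0.4,0.8,-0.1],[0,0,0],0.2],[[0.4,0.8,-0.1],[0,0,0],0.2],[[0.4,0.8,-0.1],[0,0,0],0.2]]}}

```text
t: 8.98
tcp_pos: [460.9, 87.7, 137.0]
orientation: [-0.001, 0.121, 0.993, -0.0]
force: [0.6, 0.1, -1.5]
finger_gap: 65.5
grip_force: 27.6
```

Request:
{"method": "send_rows", "body": {"steps": [[[0.4,0.8,0],[0,0,0],0.2],[[0.4,0.8,0],[0,0,0],0.2],[[0.4,0.8,0],[0,0,0],0.2],[[0.4,0.8,0],[0,0,0],0.2]]}}

```text
t: 9.32
tcp_pos: [442.0, 173.9, 136.9]
orientation: [-0.001, 0.122, 0.993, -0.0]
force: [-0.1, -1.9, -1.0]
finger_gap: 65.3
grip_force: 27.6
```

Run:
```python
from h import *
s=readout.sense();print(s['tcp_pos'],s['force'],s['finger_gap'],s['grip_force'])
S=cap('scene')
for c,b in wells(S).items(): print(c,np.round(b[:3],1))
plan([(403,351.5,147),(403,351.5,60),(403,351.5,37)])
```

```text
[442.02539354 173.90013725 136.9138445 ] [-0.11702748 -1.86637701 -0.9865232 ] 65.34323125665773 27.59955033659935
blue [452.2 232.1 306.5]
orange [449.8 262.  588.5]
   [0.41, 0.82, -0.05] rows 4 ;   [0.41, 0.82, -0.05] rows 4 ; -> [403. 352. 147.]
   [-0.0, -0.0, 0.87] rows 4 ; -> [403. 352.  60.]
   [-0.0, 0.0, 0.23] rows 2 ; -> [403. 352.  37.]
```

Request:
{"method": "send_rows", "body": {"steps": [[[0.41,0.82,0],[0,0,0],0.2],[[0.41,0.82,0],[0,0,0],0.2],[[0.41,0.82,0],[0,0,0],0.2],[[0.41,0.82,0],[0,0,0],0.2]]}}

```text
t: 9.7
tcp_pos: [423.0, 262.9, 137.5]
orientation: [-0.0, 0.122, 0.992, -0.0]
force: [0.2, -0.4, -0.5]
finger_gap: 65.3
grip_force: 27.6
```

Request:
{"method": "send_rows", "body": {"steps": [[[0.41,0.82,0],[0,0,0],0.2],[[0.41,0.82,0],[0,0,0],0.2],[[0.41,0.82,0],[0,0,0],0.2],[[0.41,0.82,0.2],[0,0,0],0.2],[[0.41,0.82,0.5],[0,0,0],0.2],[[0.41,0.82,0.7],[0,0,0],0.2],[[0.41,0.82,0.7],[0,0,0],0.2]]}}

```text
t: 10.28
tcp_pos: [402.1, 348.2, 63.0]
orientation: [-0.003, 0.124, 0.992, -0.004]
force: [-0.8, -1.1, -1.1]
finger_gap: 65.5
grip_force: 27.7
```

Run:
```python
from h import *
plan([(403,351.5,38)])
```

```text
[-0.0, 0.04, 0.25] rows 2 ; -> [403. 352.  38.]
```

Request:
{"method": "send_rows", "body": {"steps": [[[0,0.01,0.08],[0,0,0],0.2],[[0,0.02,0.16],[0,0,0],0.2],[[0,0.02,0.24],[0,0,0],0.2],[[0,0.02,0.24],[0,0,0],0.2],[[0,0.02,0.24],[0,0,0],0.2]]}}

```text
t: 10.7
tcp_pos: [403.9, 354.0, 44.4]
orientation: [0.0, 0.123, 0.992, 0.0]
force: [-0.0, 0.2, -0.5]
finger_gap: 65.5
grip_force: 27.7
```

Request:
{"method": "send_rows", "body": {"steps": [[[0,0,0],[0,0,0],0.75],[[0,0,0],[0,0,0],0.85],[[0,0,0],[0,0,0],0.85],[[0,0,-0.4],[0,0,0],0.85],[[0,0,-0.8],[0,0,0],0.85],[[0,0,-1.0],[0,0,0],0.85],[[0,0,-1.0],[0,0,0],0.85]]}}

```text
t: 11.28
tcp_pos: [405.9, 355.9, 151.1]
orientation: [0.004, 0.123, 0.992, 0.004]
force: [0.6, 0.4, 0.4]
finger_gap: 79.2
grip_force: 0.0
```

Run:
```python
from h import *
W=cap('wrist')
for b in blobs(masks(W[0])['blue'],1000,200000): print(np.round(b[:3]),plane(W[1],b[:2],62)[0])
plan([(420,210,140),(650,141,140),(650,141,100),(650,141,27)])
```

```text
[  310.   237. 11468.] [403.23485742 354.90025173  62.        ]
   [-0.25, -0.69, 0.04] rows 3 ;   [-0.25, -0.68, 0.03] rows 3 ; -> [420. 210. 140.]
   [-0.8, -0.04, 0.0] rows 3 ;   [-0.8, -0.03, 0.01] rows 3 ;   [-0.8, -0.04, 0.0] rows 3 ; -> [650. 141. 140.]
   [0.0, -0.0, 0.4] rows 2 ; -> [650. 141. 100.]
   [0.01, -0.0, 0.73] rows 3 ; -> [650. 142.  27.]
```

Request:
{"method": "send_rows", "body": {"steps": [[[-0.25,-0.69,0.03],[0,0,0],1],[[-0.25,-0.69,0.03],[0,0,0],1],[[-0.25,-0.69,0.03],[0,0,0],1]]}}

```text
t: 11.58
tcp_pos: [410.8, 277.1, 139.5]
orientation: [-0.001, 0.124, 0.992, -0.002]
force: [-0.0, 0.9, -0.3]
finger_gap: 85.5
grip_force: 0.0
```

Request:
{"method": "send_rows", "body": {"steps": [[[-0.25,-0.68,0.03],[0,0,0],1],[[-0.25,-0.68,0.03],[0,0,0],1],[[-0.25,-0.68,0.03],[0,0,0],1]]}}

```text
t: 11.83
tcp_pos: [418.5, 205.4, 136.8]
orientation: [-0.001, 0.125, 0.992, -0.001]
force: [-0.2, -0.2, 0.5]
finger_gap: 85.7
grip_force: 0.0
```

Request:
{"method": "send_rows", "body": {"steps": [[[-0.8,-0.04,0],[0,0,0],1],[[-0.8,-0.04,0],[0,0,0],1],[[-0.8,-0.04,0],[0,0,0],1]]}}

```text
t: 12.08
tcp_pos: [498.6, 183.8, 135.7]
orientation: [-0.001, 0.125, 0.992, -0.001]
force: [1.0, -0.3, 0.4]
finger_gap: 85.7
grip_force: 0.0
```

Request:
{"method": "send_rows", "body": {"steps": [[[-0.8,-0.04,0],[0,0,0],1],[[-0.8,-0.04,0],[0,0,0],1],[[-0.8,-0.04,0],[0,0,0],1]]}}

```text
t: 12.33
tcp_pos: [575.0, 160.3, 134.3]
orientation: [-0.002, 0.125, 0.992, -0.001]
force: [-0.3, 0.2, -0.4]
finger_gap: 85.3
grip_force: 0.0
```

Request:
{"method": "send_rows", "body": {"steps": [[[-0.8,-0.04,0],[0,0,0],1],[[-0.8,-0.04,0],[0,0,0],1],[[-0.8,-0.04,0.3],[0,0,0],1],[[-0.8,-0.04,0.4],[0,0,0],1],[[-0.8,-0.04,0.4],[0,0,0],1],[[-0.8,-0.04,0.4],[0,0,0],1]]}}

```text
t: 12.83
tcp_pos: [646.9, 139.6, 97.0]
orientation: [-0.002, 0.123, 0.992, -0.0]
force: [0.5, 0.3, 0.6]
finger_gap: 85.2
grip_force: 0.0
```

Run:
```python
from h import *
S,D=cap('scene'),cap('side','side2.png')
for c in('blue','orange'):
    for b in blobs(masks(S[0])[c],200,1500):
        if b[1]>200 and b[0]>100: print(c,np.round(b[:3]),np.round(plane(S[1],b[:2],51)[0]))
ims=[cv2.resize(x[0][y0:y0+100,x0:x0+130,::-1],None,fx=5,fy=5,interpolation=cv2.INTER_CUBIC)[:,:400] for x,y0,x0 in((S,195,400),(D,300,270))]
cv2.imwrite('pics/c2.png',np.hstack(ims))
plan([(650,141,27)])
```

```text
blue [374. 290. 587.] [650. 141.  51.]
blue [318. 279. 490.] [628.  12.  51.]
blue [456. 227. 480.] [414. 354.  51.]
orange [249. 276. 437.] [ 631. -150.   51.]
orange [450. 262. 590.] [545. 322.  51.]
   [-0.01, 0.02, 0.73] rows 3 ; -> [650. 141.  27.]
```

View pics/c2.png

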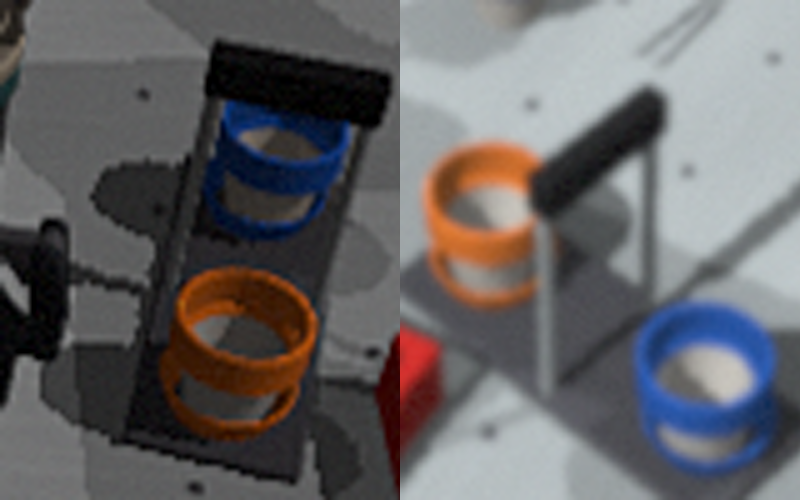

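Both first pots stand upright and home in both views. The scene crop has blue at about (285,145) and orange at about (245,320). Pick the second blue.

Request:
{"method": "send_rows", "body": {"steps": [[[-0.01,0.01,0.3],[0,0,0],1],[[-0.01,0.01,0.55],[0,0,0],1],[[-0.01,0.01,0.7],[0,0,0],1],[[-0.01,0.01,0.7],[0,0,0],1],[[-0.01,0.01,0.7],[0,0,0],1]]}}

```text
t: 13.35
tcp_pos: [649.6, 140.0, 29.4]
orientation: [0.0, 0.123, 0.992, 0.0]
force: [-0.2, 0.5, 0.4]
finger_gap: 85.2
grip_force: 0.0
```

Request:
{"method": "send_rows", "body": {"steps": [[[0,0,0],[0,0,0],0.2],[[0,0,0],[0,0,0],0.2],[[0,0,0],[0,0,0],0.2],[[0,0,0],[0,0,0],0.2],[[0,0,0],[0,0,0],0.2],[[0,0,0],[0,0,0],0.2]]}}

```text
t: 13.85
tcp_pos: [651.3, 139.9, 31.6]
orientation: [0.002, 0.123, 0.992, 0.001]
force: [-0.8, 0.5, 5.9]
finger_gap: 65.7
grip_force: 27.3
```

Request:
{"method": "send_rows", "body": {"steps": [[[0,0,-0.3],[0,0,0],0.2],[[0,0,-0.6],[0,0,0],0.2],[[0,0,-0.9],[0,0,0],0.2],[[0,0,-1.0],[0,0,0],0.2],[[0,0,-1.0],[0,0,0],0.2]]}}

```text
t: 14.27
tcp_pos: [651.6, 139.8, 133.3]
orientation: [0.004, 0.123, 0.992, 0.001]
force: [0.7, -0.7, -0.7]
finger_gap: 65.9
grip_force: 27.4
```

Run:
```python
from h import *
plan([(430,200,147),(403.5,352.5,147),(403.5,352.5,61)])
```

```text
[0.77, 0.01, -0.05] rows 3 ;   [0.76, 0.02, -0.05] rows 3 ;   [0.77, 0.01, -0.05] rows 3 ; -> [429. 200. 147.]
   [0.31, 0.71, -0.0] rows 3 ;   [0.31, 0.71, -0.0] rows 3 ; -> [404. 353. 147.]
   [0.01, -0.01, 0.86] rows 4 ; -> [404. 352.  61.]
```

Request:
{"method": "send_rows", "body": {"steps": [[[0.77,0.01,-0.05],[0,0,0],0.2],[[0.77,0.01,-0.05],[0,0,0],0.2],[[0.77,0.01,-0.05],[0,0,0],0.2]]}}

```text
t: 14.52
tcp_pos: [568.6, 160.5, 128.4]
orientation: [-0.005, 0.122, 0.993, -0.001]
force: [0.2, -0.4, -1.0]
finger_gap: 66.0
grip_force: 27.4
```

Request:
{"method": "send_rows", "body": {"steps": [[[0.77,0.01,-0.05],[0,0,0],0.2],[[0.77,0.01,-0.05],[0,0,0],0.2],[[0.77,0.01,-0.05],[0,0,0],0.2]]}}

```text
t: 14.77
tcp_pos: [495.2, 180.1, 135.0]
orientation: [-0.004, 0.122, 0.993, -0.001]
force: [-0.4, -0.4, -0.7]
finger_gap: 65.9
grip_force: 27.4
```

Request:
{"method": "send_rows", "body": {"steps": [[[0.77,0.01,-0.05],[0,0,0],0.2],[[0.77,0.01,-0.05],[0,0,0],0.2],[[0.77,0.01,-0.05],[0,0,0],0.2],[[0.77,0.01,-0.05],[0,0,0],0.2]]}}

```text
t: 15.1
tcp_pos: [425.3, 199.1, 142.3]
orientation: [-0.0, 0.122, 0.993, -0.0]
force: [0.1, 0.5, -0.2]
finger_gap: 65.9
grip_force: 27.4
```

Run:
```python
from h import *
S=cap('scene')
for c,b in wells(S).items(): print(c,np.round(b[:3],1))
plan([(403.5,352.5,147),(403.5,352.5,61)])
```

```text
blue [456.3 226.9 448. ]
orange [449.7 262.1 593.5]
   [0.3, 0.72, -0.02] rows 3 ;   [0.3, 0.71, -0.02] rows 3 ; -> [403. 352. 147.]
   [-0.0, 0.0, 0.86] rows 4 ; -> [403. 352.  61.]
```

Request:
{"method": "send_rows", "body": {"steps": [[[0.29,0.72,0],[0,0,0],0.2],[[0.29,0.72,0],[0,0,0],0.2],[[0.29,0.72,0],[0,0,0],0.2],[[0.29,0.72,0],[0,0,0],0.2]]}}

```text
t: 15.48
tcp_pos: [416.4, 276.6, 142.5]
orientation: [-0.0, 0.122, 0.993, -0.0]
force: [-0.1, -0.7, -1.0]
finger_gap: 66.0
grip_force: 27.5
```

Request:
{"method": "send_rows", "body": {"steps": [[[0.29,0.71,0],[0,0,0],0.2],[[0.29,0.71,0],[0,0,0],0.2],[[0.29,0.71,0],[0,0,0],0.2],[[0.29,0.71,0.2],[0,0,0],0.2],[[0.29,0.71,0.4],[0,0,0],0.2],[[0.29,0.71,0.6],[0,0,0],0.2],[[0.29,0.71,0.6],[0,0,0],0.2],[[0.29,0.71,0.6],[0,0,0],0.2]]}}

```text
t: 16.15
tcp_pos: [405.5, 350.4, 82.3]
orientation: [-0.001, 0.124, 0.992, -0.001]
force: [0.6, 1.4, 0.7]
finger_gap: 65.8
grip_force: 27.6
```

Run:
```python
from h import *
plan([(403.5,352.5,61)])
W=cap('wrist','w4.png')
```

```text
[0.02, 0.02, 0.21] rows 2 ; -> [404. 353.  61.]
```

View pics/w4.png

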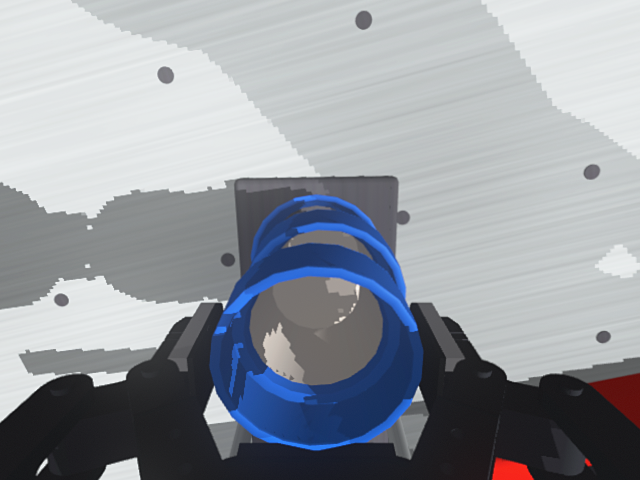

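The wrist view shows the held blue pot at column 317 over the first blue pot, whose rim runs about 255–405, so it sits a few mm to the +y side. I'll shift slightly and lower.

Request:
{"method": "send_rows", "body": {"steps": [[[0.01,0.03,0.06],[0,0,0],0.2],[[0.01,0.03,0.12],[0,0,0],0.2],[[0.01,0.03,0.18],[0,0,0],0.2],[[0.01,0.03,0.18],[0,0,0],0.2],[[0.01,0.03,0.18],[0,0,0],0.2],[[0.01,0.03,0.18],[0,0,0],0.2]]}}

```text
t: 16.7
tcp_pos: [405.0, 354.9, 65.5]
orientation: [0.0, 0.123, 0.992, 0.0]
force: [-0.7, -0.3, -0.8]
finger_gap: 65.9
grip_force: 27.6
```

Run:
```python
from h import *
s=readout.sense();print(s['tcp_pos'],s['force'],s['finger_gap'],s['grip_force'])
```

```text
[404.98244617 354.92943907  65.502039  ] [-0.69649953 -0.31323207 -0.76643532] 65.86456541568585 27.61165201663971
```

Home would be about 61, so 3 mm more, then release and retreat toward the second orange (625,-152).

Request:
{"method": "send_rows", "body": {"steps": [[[0,0,0.03],[0,0,0],0.2],[[0,0,0.04],[0,0,0],0.2],[[0,0,0.04],[0,0,0],0.2],[[0,0,0.04],[0,0,0],0.75],[[0,0,0.04],[0,0,0],0.75],[[0,0,0.04],[0,0,0],0.75]]}}

```text
t: 17.2
tcp_pos: [404.9, 354.9, 61.2]
orientation: [-0.0, 0.123, 0.992, 0.0]
force: [0.5, 0.7, -0.9]
finger_gap: 74.5
grip_force: 0.0
```

Request:
{"method": "send_rows", "body": {"steps": [[[0,0,-0.2],[0,0,0],0.75],[[0,0,-0.5],[0,0,0],0.75],[[0,0,-0.8],[0,0,0],0.85],[[0,0,-0.9],[0,0,0],0.85],[[0,0,-0.9],[0,0,0],0.85]]}}

```text
t: 17.62
tcp_pos: [406.2, 355.9, 154.6]
orientation: [0.002, 0.123, 0.992, 0.002]
force: [-0.5, -0.5, -0.4]
finger_gap: 79.0
grip_force: 0.0
```

Run:
```python
from h import *
W=cap('wrist')
for b in blobs(masks(W[0])['blue'],1000,200000):
    e=cv2.fitEllipse(cv2.convexHull(b[3])); print(np.round(b[:3]),np.round(e[0]),plane(W[1],b[:2],75)[0])
plan([(430,200,147),(625,-152,147)])
```

```text
[  312.   246. 13993.] [311. 246.] [405.78767091 355.00989932  75.        ]
   [-0.31, -0.72, 0.02] rows 3 ;   [-0.31, -0.72, 0.03] rows 3 ; -> [430. 200. 147.]
   [-0.92, -0.98, -0.0] rows 5 ;   [-0.91, -0.98, -0.0] rows 5 ;   [-0.92, -0.98, -0.0] rows 5 ; -> [ 625. -152.  147.]
```

Request:
{"method": "send_rows", "body": {"steps": [[[-0.31,-0.72,0.03],[0,0,0],1],[[-0.31,-0.72,0.03],[0,0,0],1],[[-0.31,-0.72,0.03],[0,0,0],1]]}}

```text
t: 17.92
tcp_pos: [417.1, 272.6, 145.1]
orientation: [-0.002, 0.125, 0.992, -0.002]
force: [0.2, -0.5, 0.1]
finger_gap: 85.8
grip_force: 0.0
```

Request:
{"method": "send_rows", "body": {"steps": [[[-0.31,-0.72,0.03],[0,0,0],1],[[-0.31,-0.72,0.03],[0,0,0],1],[[-0.31,-0.72,0.03],[0,0,0],1]]}}

```text
t: 18.17
tcp_pos: [429.6, 195.4, 142.6]
orientation: [-0.002, 0.125, 0.992, -0.002]
force: [-0.5, -0.3, -1.1]
finger_gap: 85.3
grip_force: 0.0
```

Request:
{"method": "send_rows", "body": {"steps": [[[-0.92,-0.98,0],[0,0,0],1],[[-0.92,-0.98,0],[0,0,0],1],[[-0.92,-0.98,0],[0,0,0],1],[[-0.92,-0.98,0],[0,0,0],1]]}}

```text
t: 18.5
tcp_pos: [496.1, 78.4, 143.1]
orientation: [-0.001, 0.125, 0.992, -0.001]
force: [0.3, 0.0, 0.3]
finger_gap: 85.4
grip_force: 0.0
```

Request:
{"method": "send_rows", "body": {"steps": [[[-0.92,-0.98,0],[0,0,0],1],[[-0.92,-0.98,0],[0,0,0],1],[[-0.92,-0.98,0],[0,0,0],1],[[-0.92,-0.98,0],[0,0,0],1]]}}

```text
t: 18.83
tcp_pos: [561.2, -39.1, 142.8]
orientation: [-0.001, 0.125, 0.992, -0.001]
force: [0.2, 0.6, 0.1]
finger_gap: 85.5
grip_force: 0.0
```

Request:
{"method": "send_rows", "body": {"steps": [[[-0.92,-0.98,0],[0,0,0],1],[[-0.92,-0.98,0],[0,0,0],1],[[-0.92,-0.98,0],[0,0,0],1],[[-0.92,-0.98,0.3],[0,0,0],1],[[-0.92,-0.98,0.5],[0,0,0],1],[[-0.92,-0.98,0.5],[0,0,0],1],[[-0.92,-0.98,0.5],[0,0,0],1]]}}

```text
t: 19.42
tcp_pos: [624.4, -151.2, 92.4]
orientation: [-0.003, 0.123, 0.992, 0.001]
force: [-0.4, 0.2, 1.3]
finger_gap: 85.6
grip_force: 0.0
```

Run:
```python
from h import *
S,D=cap('scene'),cap('side')
for c in('blue','orange'):
    for b in blobs(masks(S[0])[c],200,1500):
        if b[1]>200 and b[0]>100: print(c,np.round(b[:3]),np.round(plane(S[1],b[:2],51)[0]))
W=cap('wrist')
for b in blobs(masks(W[0])['orange'],1000,200000):
    e=cv2.fitEllipse(cv2.convexHull(b[3])); print('wrist',np.round(b[:3]),np.round(e[0]),plane(W[1],b[:2],59)[0])
ims=[cv2.resize(x[0][y0:y0+100,x0:x0+130,::-1],None,fx=5,fy=5,interpolation=cv2.INTER_CUBIC)[:,:400] for x,y0,x0 in((S,195,400),(D,300,270))]
cv2.imwrite('pics/c3.png',np.hstack(ims))
plan([(625,-152,28)])
```

```text
blue [318. 278. 545.] [624.  12.  51.]
blue [458. 227. 406.] [414. 358.  51.]
orange [249. 274. 527.] [ 625. -152.   51.]
orange [450. 262. 598.] [545. 322.  51.]
wrist [  313.   276. 15876.] [313. 276.] [ 626.1378826  -151.73400401   59.        ]
   [0.02, -0.01, 0.69] rows 3 ; -> [ 624. -152.   28.]
```

View pics/c3.png

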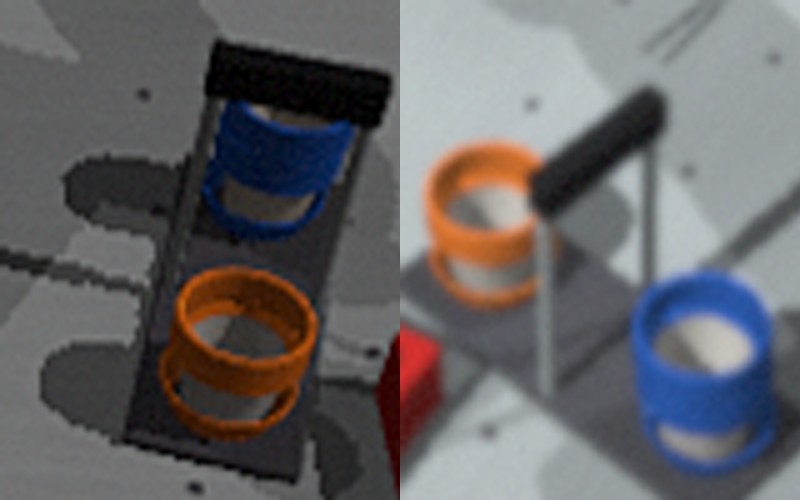

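The second blue pot is home: its collar meets the lower one with no gap in either view. Pick the second orange.

Request:
{"method": "send_rows", "body": {"steps": [[[0,0,0.3],[0,0,0],1],[[0,0,0.5],[0,0,0],1],[[0,0,0.66],[0,0,0],1],[[0,0,0.66],[0,0,0],1],[[0,0,0.66],[0,0,0],1]]}}

```text
t: 19.98
tcp_pos: [625.9, -152.0, 30.2]
orientation: [0.0, 0.123, 0.992, 0.0]
force: [0.2, -0.5, 0.7]
finger_gap: 85.5
grip_force: 0.0
```

Request:
{"method": "send_rows", "body": {"steps": [[[0,0,0],[0,0,0],0.2],[[0,0,0],[0,0,0],0.2],[[0,0,0],[0,0,0],0.2],[[0,0,0],[0,0,0],0.2],[[0,0,0],[0,0,0],0.2],[[0,0,0],[0,0,0],0.2]]}}

```text
t: 20.48
tcp_pos: [627.3, -152.7, 32.3]
orientation: [0.002, 0.123, 0.992, -0.0]
force: [-0.6, 1.2, 5.8]
finger_gap: 66.1
grip_force: 27.3
```

Request:
{"method": "send_rows", "body": {"steps": [[[0,0,-0.3],[0,0,0],0.2],[[0,0,-0.6],[0,0,0],0.2],[[0,0,-0.9],[0,0,0],0.2],[[0,0,-1.0],[0,0,0],0.2],[[0,0,-1.0],[0,0,0],0.2]]}}

```text
t: 20.9
tcp_pos: [627.5, -153.0, 134.2]
orientation: [0.004, 0.123, 0.992, -0.001]
force: [0.4, 0.4, -0.2]
finger_gap: 66.2
grip_force: 27.5
```

Run:
```python
from h import *
plan([(560,200,147),(549,318,147),(549,318,61)])
```

```text
[0.38, 0.81, -0.04] rows 4 ;   [0.38, 0.82, -0.03] rows 4 ;   [0.38, 0.81, -0.04] rows 4 ;   [0.38, 0.82, -0.03] rows 4 ; -> [560. 200. 147.]
   [0.2, 0.56, -0.0] rows 3 ;   [0.19, 0.56, -0.01] rows 3 ; -> [549. 318. 147.]
   [0.01, -0.0, 0.86] rows 4 ; -> [549. 318.  61.]
```

Request:
{"method": "send_rows", "body": {"steps": [[[0.38,0.81,-0.05],[0,0,0],0.2],[[0.38,0.81,-0.05],[0,0,0],0.2],[[0.38,0.81,-0.05],[0,0,0],0.2],[[0.38,0.81,-0.05],[0,0,0],0.2]]}}

```text
t: 21.23
tcp_pos: [607.7, -62.1, 132.7]
orientation: [-0.001, 0.121, 0.993, 0.0]
force: [0.4, -1.1, -1.4]
finger_gap: 66.2
grip_force: 27.5
```

Request:
{"method": "send_rows", "body": {"steps": [[[0.38,0.81,-0.05],[0,0,0],0.2],[[0.38,0.81,-0.05],[0,0,0],0.2],[[0.38,0.81,-0.05],[0,0,0],0.2],[[0.38,0.81,-0.05],[0,0,0],0.2]]}}

```text
t: 21.57
tcp_pos: [591.2, 24.4, 138.3]
orientation: [-0.001, 0.122, 0.993, -0.0]
force: [0.0, -0.9, -0.5]
finger_gap: 66.3
grip_force: 27.5
```

Request:
{"method": "send_rows", "body": {"steps": [[[0.38,0.81,0],[0,0,0],0.2],[[0.38,0.81,0],[0,0,0],0.2],[[0.38,0.81,0],[0,0,0],0.2],[[0.38,0.81,0],[0,0,0],0.2]]}}

```text
t: 21.9
tcp_pos: [574.5, 111.3, 138.4]
orientation: [-0.0, 0.122, 0.993, -0.0]
force: [-0.7, 0.7, -0.3]
finger_gap: 66.3
grip_force: 27.5
```

Request:
{"method": "send_rows", "body": {"steps": [[[0.38,0.81,0],[0,0,0],0.2],[[0.38,0.81,0],[0,0,0],0.2],[[0.38,0.81,0],[0,0,0],0.2],[[0.38,0.81,0],[0,0,0],0.2],[[0.38,0.81,0],[0,0,0],0.2]]}}

```text
t: 22.32
tcp_pos: [558.2, 196.8, 138.8]
orientation: [-0.0, 0.124, 0.992, -0.001]
force: [-0.2, -0.5, -0.6]
finger_gap: 66.2
grip_force: 27.6
```

Run:
```python
from h import *
S=cap('scene')
for c,b in wells(S).items(): print(c,np.round(b[:3],1))
plan([(549,318.5,147),(549,318.5,61)])
```

```text
blue [457.8 227.6 399. ]
orange [449.8 262.  589.5]
   [0.2, 0.58, -0.04] rows 3 ;   [0.19, 0.58, -0.04] rows 3 ; -> [549. 318. 147.]
   [0.0, 0.0, 0.86] rows 4 ; -> [549. 318.  61.]
```

Request:
{"method": "send_rows", "body": {"steps": [[[0.19,0.57,0],[0,0,0],0.2],[[0.19,0.57,0],[0,0,0],0.2],[[0.19,0.57,0],[0,0,0],0.2]]}}

```text
t: 22.62
tcp_pos: [553.3, 259.6, 139.1]
orientation: [-0.0, 0.123, 0.992, 0.0]
force: [-0.0, -0.0, -1.3]
finger_gap: 66.2
grip_force: 27.6
```

Request:
{"method": "send_rows", "body": {"steps": [[[0.19,0.57,0],[0,0,0],0.2],[[0.19,0.57,0],[0,0,0],0.2],[[0.19,0.57,0.2],[0,0,0],0.2],[[0.19,0.57,0.4],[0,0,0],0.2],[[0.19,0.57,0.6],[0,0,0],0.2],[[0.19,0.57,0.6],[0,0,0],0.2],[[0.19,0.57,0.6],[0,0,0],0.2],[[0.19,0.57,0.6],[0,0,0],0.2]]}}

```text
t: 23.28
tcp_pos: [549.7, 317.6, 80.8]
orientation: [0.001, 0.124, 0.992, 0.0]
force: [-0.1, -0.8, 0.6]
finger_gap: 66.0
grip_force: 27.6
```

Run:
```python
from h import *
plan([(549,318.5,61)])
```

```text
[0.01, 0.01, 0.2] rows 2 ; -> [549. 319.  61.]
```

Request:
{"method": "send_rows", "body": {"steps": [[[0,0,0.06],[0,0,0],0.2],[[0,0,0.12],[0,0,0],0.2],[[0,0,0.17],[0,0,0],0.2],[[0,0,0.17],[0,0,0],0.2],[[0,0,0.17],[0,0,0],0.2],[[0,0,0.17],[0,0,0],0.2]]}}

```text
t: 23.78
tcp_pos: [548.9, 318.5, 63.0]
orientation: [0.001, 0.123, 0.992, 0.0]
force: [0.6, -2.6, 3.9]
finger_gap: 66.0
grip_force: 29.6
```

Request:
{"method": "send_rows", "body": {"steps": [[[0,0,0.01],[0,0,0],0.2],[[0,0,0.02],[0,0,0],0.2],[[0,0,0.03],[0,0,0],0.2],[[0,0,0.03],[0,0,0],0.75],[[0,0,0.03],[0,0,0],0.75],[[0,0,0.03],[0,0,0],0.75]]}}

```text
t: 24.28
tcp_pos: [547.9, 318.8, 58.5]
orientation: [-0.001, 0.123, 0.992, -0.0]
force: [-0.3, -0.3, -0.2]
finger_gap: 75.0
grip_force: 0.0
```

Request:
{"method": "send_rows", "body": {"steps": [[[0,0,-0.2],[0,0,0],0.75],[[0,0,-0.5],[0,0,0],0.75],[[0,0,-0.8],[0,0,0],0.85],[[0,0,-0.9],[0,0,0],0.85],[[0,0,-0.9],[0,0,0],0.85]]}}

```text
t: 24.7
tcp_pos: [549.6, 319.5, 152.7]
orientation: [0.002, 0.123, 0.992, 0.002]
force: [0.5, 0.3, -0.2]
finger_gap: 78.9
grip_force: 0.0
```

Run:
```python
from h import *
W=cap('wrist')
for b in blobs(masks(W[0])['orange'],1000,200000): print(np.round(b[:3]),plane(W[1],b[:2],75)[0])
plan([(560,200,147),(624,12,147),(624,12,95)])
```

```text
[  313.   248. 13484.] [549.7584218  319.11484124  75.        ]
   [-0.2, -0.56, 0.01] rows 3 ;   [-0.2, -0.57, 0.02] rows 3 ; -> [560. 200. 147.]
   [-0.54, -0.83, -0.0] rows 4 ;   [-0.54, -0.83, -0.0] rows 4 ; -> [624.  12. 147.]
   [0.0, -0.0, 0.52] rows 3 ; -> [624.  12.  95.]
```

Contact was felt at 63, at about the home height. Next, the third blue (624,12).

Request:
{"method": "send_rows", "body": {"steps": [[[-0.2,-0.56,0.01],[0,0,0],1],[[-0.2,-0.56,0.01],[0,0,0],1],[[-0.2,-0.56,0.01],[0,0,0],1]]}}

```text
t: 25.0
tcp_pos: [553.6, 256.0, 145.1]
orientation: [-0.002, 0.125, 0.992, -0.002]
force: [-0.7, 0.5, -0.4]
finger_gap: 85.5
grip_force: 0.0
```

Request:
{"method": "send_rows", "body": {"steps": [[[-0.2,-0.57,0.01],[0,0,0],1],[[-0.2,-0.57,0.01],[0,0,0],1],[[-0.2,-0.57,0.01],[0,0,0],1]]}}

```text
t: 25.25
tcp_pos: [559.2, 196.4, 144.8]
orientation: [-0.002, 0.125, 0.992, -0.001]
force: [-0.6, 0.3, -0.4]
finger_gap: 85.5
grip_force: 0.0
```

Request:
{"method": "send_rows", "body": {"steps": [[[-0.54,-0.83,0],[0,0,0],1],[[-0.54,-0.83,0],[0,0,0],1],[[-0.54,-0.83,0],[0,0,0],1],[[-0.54,-0.83,0],[0,0,0],1]]}}

```text
t: 25.58
tcp_pos: [592.0, 103.3, 145.2]
orientation: [-0.001, 0.125, 0.992, -0.0]
force: [-0.8, 0.6, 0.1]
finger_gap: 85.0
grip_force: 0.0
```

Request:
{"method": "send_rows", "body": {"steps": [[[-0.54,-0.83,0],[0,0,0],1],[[-0.54,-0.83,0],[0,0,0],1],[[-0.54,-0.83,0.2],[0,0,0],1],[[-0.54,-0.83,0.5],[0,0,0],1],[[-0.54,-0.83,0.5],[0,0,0],1],[[-0.54,-0.83,0.5],[0,0,0],1]]}}

```text
t: 26.08
tcp_pos: [622.2, 13.7, 94.4]
orientation: [-0.003, 0.122, 0.992, 0.0]
force: [0.8, -0.4, 0.5]
finger_gap: 85.5
grip_force: 0.0
```

Run:
```python
from h import *
S,D=cap('scene'),cap('side')
for c in('blue','orange'):
    for b in blobs(masks(S[0])[c],200,1500):
        if b[1]>200 and b[0]>100: print(c,np.round(b[:3]),np.round(plane(S[1],b[:2],51)[0]))
W=cap('wrist')
for b in blobs(masks(W[0])['blue'],1000,200000): print('wrist',np.round(b[:3]),plane(W[1],b[:2],59)[0])
ims=[cv2.resize(x[0][y0:y0+100,x0:x0+130,::-1],None,fx=5,fy=5,interpolation=cv2.INTER_CUBIC)[:,:400] for x,y0,x0 in((S,195,400),(D,300,270))]
cv2.imwrite('pics/c4.png',np.hstack(ims))
plan([(624,12,29)])
```

```text
blue [318. 278. 554.] [624.  12.  51.]
blue [457. 227. 418.] [413. 358.  51.]
orange [451. 259. 797.] [535. 326.  51.]
wrist [  311.   275. 15426.] [624.21267852  12.67578817  59.        ]
   [0.0, -0.02, 0.7] rows 3 ; -> [624.  12.  29.]
```

View pics/c4.png

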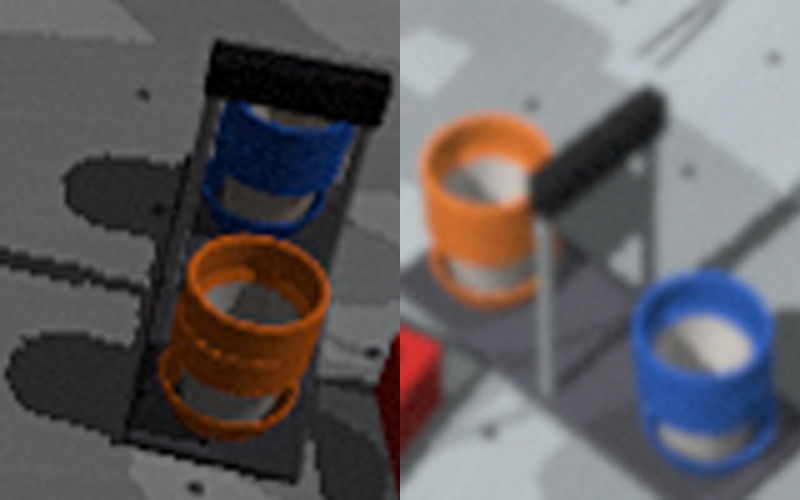

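Both stacks of two look home in the two views. Pick the third blue.

Request:
{"method": "send_rows", "body": {"steps": [[[0,0,0.3],[0,0,0],1],[[0,0,0.5],[0,0,0],1],[[0,0,0.67],[0,0,0],1],[[0,0,0.67],[0,0,0],1],[[0,0,0.67],[0,0,0],1]]}}

```text
t: 26.65
tcp_pos: [624.1, 12.7, 31.2]
orientation: [0.0, 0.123, 0.992, 0.0]
force: [-0.2, 0.1, 0.4]
finger_gap: 85.6
grip_force: 0.0
```

Request:
{"method": "send_rows", "body": {"steps": [[[0,0,0],[0,0,0],0.2],[[0,0,0],[0,0,0],0.2],[[0,0,0],[0,0,0],0.2],[[0,0,0],[0,0,0],0.2],[[0,0,0],[0,0,0],0.2],[[0,0,0],[0,0,0],0.2]]}}

```text
t: 27.15
tcp_pos: [625.5, 12.2, 33.4]
orientation: [0.003, 0.123, 0.992, 0.0]
force: [0.2, 1.1, 6.8]
finger_gap: 65.9
grip_force: 27.4
```

Request:
{"method": "send_rows", "body": {"steps": [[[0,0,-0.3],[0,0,0],0.2],[[0,0,-0.6],[0,0,0],0.2],[[0,0,-0.9],[0,0,0],0.2],[[0,0,-1.0],[0,0,0],0.2],[[0,0,-1.0],[0,0,0],0.2]]}}

```text
t: 27.57
tcp_pos: [625.7, 11.9, 134.9]
orientation: [0.004, 0.123, 0.992, 0.0]
force: [0.6, -0.5, -0.8]
finger_gap: 66.2
grip_force: 27.5
```

Run:
```python
from h import *
plan([(430,200,150),(404.5,354.5,150),(404.5,354.5,83)])
```

```text
[0.79, 0.45, -0.06] rows 4 ;   [0.78, 0.45, -0.05] rows 4 ;   [0.79, 0.45, -0.06] rows 4 ; -> [430. 201. 150.]
   [0.31, 0.72, 0.0] rows 3 ;   [0.31, 0.71, 0.0] rows 3 ; -> [405. 354. 150.]
   [0.01, 0.0, 0.67] rows 3 ; -> [404. 355.  83.]
```

Request:
{"method": "send_rows", "body": {"steps": [[[0.79,0.45,-0.07],[0,0,0],0.2],[[0.79,0.45,-0.07],[0,0,0],0.2],[[0.79,0.45,-0.07],[0,0,0],0.2],[[0.79,0.45,-0.07],[0,0,0],0.2]]}}

```text
t: 27.9
tcp_pos: [556.1, 76.7, 135.6]
orientation: [-0.001, 0.122, 0.993, -0.0]
force: [0.8, -0.0, -1.1]
finger_gap: 66.4
grip_force: 27.5
```

Request:
{"method": "send_rows", "body": {"steps": [[[0.78,0.45,-0.07],[0,0,0],0.2],[[0.78,0.45,-0.07],[0,0,0],0.2],[[0.78,0.45,-0.07],[0,0,0],0.2],[[0.78,0.45,-0.07],[0,0,0],0.2]]}}

```text
t: 28.23
tcp_pos: [492.8, 138.5, 143.6]
orientation: [-0.0, 0.122, 0.993, -0.0]
force: [0.0, 0.0, -1.3]
finger_gap: 65.9
grip_force: 27.5
```

Request:
{"method": "send_rows", "body": {"steps": [[[0.79,0.45,-0.07],[0,0,0],0.2],[[0.79,0.45,-0.07],[0,0,0],0.2],[[0.79,0.45,-0.07],[0,0,0],0.2],[[0.79,0.45,-0.07],[0,0,0],0.2],[[0.79,0.45,-0.07],[0,0,0],0.2]]}}

```text
t: 28.65
tcp_pos: [429.0, 199.8, 151.0]
orientation: [0.0, 0.123, 0.992, -0.0]
force: [-0.4, -0.0, -1.9]
finger_gap: 66.3
grip_force: 27.5
```

Run:
```python
from h import *
S=cap('scene')
for c,b in wells(S).items(): print(c,np.round(b[:3],1))
plan([(404.5,354.5,150),(404.5,354.5,85)])
```

```text
blue [458.9 228.7 324.5]
orange [451.  259.2 785.5]
   [0.31, 0.72, 0.0] rows 3 ;   [0.31, 0.72, 0.01] rows 3 ; -> [404. 354. 150.]
   [-0.0, 0.0, 0.65] rows 3 ; -> [404. 354.  85.]
```

Request:
{"method": "send_rows", "body": {"steps": [[[0.31,0.72,0],[0,0,0],0.2],[[0.31,0.72,0],[0,0,0],0.2],[[0.31,0.72,0],[0,0,0],0.2],[[0.31,0.72,0],[0,0,0],0.2]]}}

```text
t: 29.03
tcp_pos: [416.3, 278.0, 150.6]
orientation: [-0.0, 0.123, 0.992, -0.0]
force: [0.1, -0.1, -0.7]
finger_gap: 66.1
grip_force: 27.6
```

Request:
{"method": "send_rows", "body": {"steps": [[[0.31,0.72,0],[0,0,0],0.2],[[0.31,0.72,0],[0,0,0],0.2],[[0.31,0.72,0],[0,0,0],0.2],[[0.31,0.72,0.2],[0,0,0],0.2],[[0.31,0.72,0.4],[0,0,0],0.2],[[0.31,0.72,0.45],[0,0,0],0.2],[[0.31,0.72,0.45],[0,0,0],0.2],[[0.31,0.72,0.45],[0,0,0],0.2]]}}

```text
t: 29.7
tcp_pos: [404.0, 354.5, 106.8]
orientation: [0.0, 0.124, 0.992, -0.0]
force: [1.2, 0.3, -0.9]
finger_gap: 66.2
grip_force: 27.7
```

Run:
```python
from h import *
plan([(404.5,354.5,85)])
```

```text
[-0.01, 0.0, 0.22] rows 2 ; -> [405. 354.  85.]
```

Request:
{"method": "send_rows", "body": {"steps": [[[0,0,0.06],[0,0,0],0.2],[[0,0,0.12],[0,0,0],0.2],[[0,0,0.18],[0,0,0],0.2],[[0,0,0.19],[0,0,0],0.2],[[0,0,0.19],[0,0,0],0.2],[[0,0,0.19],[0,0,0],0.2]]}}

```text
t: 30.2
tcp_pos: [402.9, 355.4, 87.3]
orientation: [-0.0, 0.123, 0.992, 0.0]
force: [-0.2, 0.1, -0.1]
finger_gap: 66.1
grip_force: 27.7
```

Request:
{"method": "send_rows", "body": {"steps": [[[0,0,0.01],[0,0,0],0.2],[[0,0,0.02],[0,0,0],0.2],[[0,0,0.02],[0,0,0],0.2],[[0,0,0.02],[0,0,0],0.75],[[0,0,0.02],[0,0,0],0.75],[[0,0,0.02],[0,0,0],0.75]]}}

```text
t: 30.7
tcp_pos: [403.0, 355.4, 85.4]
orientation: [0.0, 0.123, 0.992, 0.0]
force: [0.2, -0.2, 0.5]
finger_gap: 75.1
grip_force: 0.0
```

Request:
{"method": "send_rows", "body": {"steps": [[[0,0,-0.2],[0,0,0],0.75],[[0,0,-0.5],[0,0,0],0.75],[[0,0,-0.65],[0,0,0],0.85],[[0,0,-0.7],[0,0,0],0.85],[[0,0,-0.7],[0,0,0],0.85]]}}

```text
t: 31.12
tcp_pos: [403.5, 355.8, 156.7]
orientation: [0.001, 0.123, 0.992, 0.001]
force: [-0.7, -0.1, 0.0]
finger_gap: 79.2
grip_force: 0.0
```

Run:
```python
from h import *
W=cap('wrist')
for b in blobs(masks(W[0])['blue'],1000,200000): print(np.round(b[:3]),plane(W[1],b[:2],95)[0])
plan([(430,200,147),(459,-146,147),(459,-146,95)])
```

```text
[  313.   258. 16612.] [403.90621599 355.63325119  95.        ]
   [-0.32, -0.72, 0.04] rows 3 ;   [-0.32, -0.72, 0.04] rows 3 ; -> [430. 200. 147.]
   [-0.28, -0.82, -0.0] rows 4 ;   [-0.28, -0.82, -0.0] rows 4 ;   [-0.28, -0.82, -0.0] rows 4 ;   [-0.29, -0.82, -0.0] rows 4 ; -> [ 459. -146.  147.]
   [0.0, -0.0, 0.52] rows 3 ; -> [ 459. -146.   95.]
```

Request:
{"method": "send_rows", "body": {"steps": [[[-0.32,-0.72,0.02],[0,0,0],1],[[-0.32,-0.72,0.02],[0,0,0],1],[[-0.32,-0.72,0.02],[0,0,0],1]]}}

```text
t: 31.42
tcp_pos: [416.4, 273.0, 150.8]
orientation: [-0.001, 0.125, 0.992, -0.002]
force: [-0.1, 0.2, 0.1]
finger_gap: 85.6
grip_force: 0.0
```

Request:
{"method": "send_rows", "body": {"steps": [[[-0.32,-0.72,0.04],[0,0,0],1],[[-0.32,-0.72,0.04],[0,0,0],1],[[-0.32,-0.72,0.04],[0,0,0],1]]}}

```text
t: 31.67
tcp_pos: [429.8, 195.3, 147.0]
orientation: [-0.001, 0.125, 0.992, -0.002]
force: [-0.1, 0.3, 0.4]
finger_gap: 85.2
grip_force: 0.0
```

Request:
{"method": "send_rows", "body": {"steps": [[[-0.28,-0.82,0],[0,0,0],1],[[-0.28,-0.82,0],[0,0,0],1],[[-0.28,-0.82,0],[0,0,0],1]]}}

```text
t: 31.92
tcp_pos: [436.6, 109.1, 147.6]
orientation: [-0.001, 0.125, 0.992, -0.001]
force: [0.6, 0.7, -0.2]
finger_gap: 85.5
grip_force: 0.0
```

Request:
{"method": "send_rows", "body": {"steps": [[[-0.28,-0.82,0],[0,0,0],1],[[-0.28,-0.82,0],[0,0,0],1],[[-0.28,-0.82,0],[0,0,0],1]]}}

```text
t: 32.17
tcp_pos: [443.7, 22.8, 147.8]
orientation: [-0.001, 0.126, 0.992, -0.001]
force: [0.4, 0.3, 0.1]
finger_gap: 85.9
grip_force: 0.0
```

Request:
{"method": "send_rows", "body": {"steps": [[[-0.28,-0.82,0],[0,0,0],1],[[-0.28,-0.82,0],[0,0,0],1],[[-0.28,-0.82,0],[0,0,0],1]]}}

```text
t: 32.42
tcp_pos: [450.8, -63.4, 147.9]
orientation: [-0.001, 0.125, 0.992, -0.001]
force: [0.7, 0.2, 0.1]
finger_gap: 85.6
grip_force: 0.0
```

Request:
{"method": "send_rows", "body": {"steps": [[[-0.28,-0.82,0],[0,0,0],1],[[-0.28,-0.82,0],[0,0,0],1],[[-0.28,-0.82,0.2],[0,0,0],1],[[-0.28,-0.82,0.5],[0,0,0],1],[[-0.28,-0.82,0.5],[0,0,0],1],[[-0.28,-0.82,0.5],[0,0,0],1]]}}

```text
t: 32.92
tcp_pos: [457.1, -144.3, 97.2]
orientation: [-0.003, 0.123, 0.992, 0.001]
force: [0.7, -0.4, 0.5]
finger_gap: 85.5
grip_force: 0.0
```

Run:
```python
from h import *
S,D=cap('scene'),cap('side')
for c in('blue','orange'):
    for b in blobs(masks(S[0])[c],200,1500):
        if b[1]>200 and b[0]>100: print(c,np.round(b[:3]),np.round(plane(S[1],b[:2],51)[0]))
W=cap('wrist')
for b in blobs(masks(W[0])['orange'],1000,200000): print('wrist',np.round(b[:3]),plane(W[1],b[:2],59)[0])
ims=[cv2.resize(x[0][y0:y0+100,x0:x0+130,::-1],None,fx=5,fy=5,interpolation=cv2.INTER_CUBIC)[:,:400] for x,y0,x0 in((S,190,400),(D,300,270))]
cv2.imwrite('pics/c5.png',np.hstack(ims))
plan([(459,-146,29)])
```

```text
blue [457. 228. 418.] [416. 355.  51.]
orange [452. 258. 717.] [531. 329.  51.]
orange [265. 228. 360.] [ 461. -145.   51.]
wrist [  313.   275. 15230.] [ 459.97249882 -145.44983198   59.        ]
   [0.0, -0.01, 0.72] rows 3 ; -> [ 459. -146.   29.]
```

View pics/c5.png

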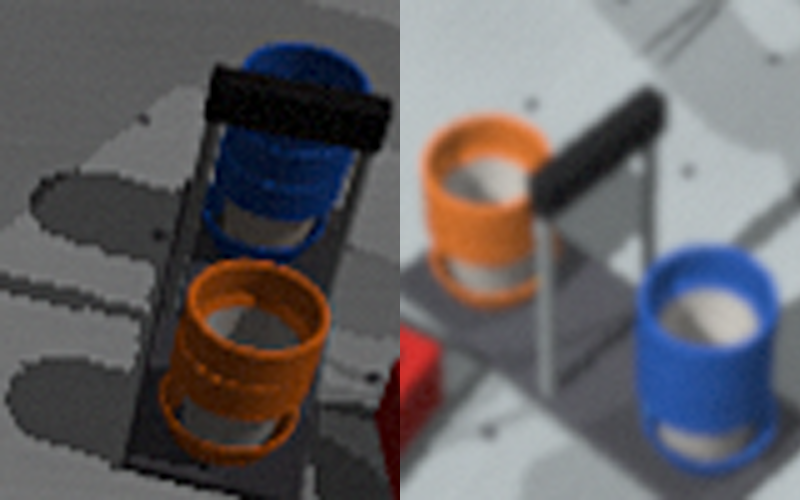

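The blue stack of three is home and upright, and the carrier has not moved. Pick the last orange.

Request:
{"method": "send_rows", "body": {"steps": [[[0,0,0.3],[0,0,0],1],[[0,0,0.5],[0,0,0],1],[[0,0,0.69],[0,0,0],1],[[0,0,0.69],[0,0,0],1],[[0,0,0.69],[0,0,0],1]]}}

```text
t: 33.48
tcp_pos: [458.7, -145.0, 31.1]
orientation: [0.0, 0.123, 0.992, 0.0]
force: [-0.1, 0.2, -0.0]
finger_gap: 85.5
grip_force: 0.0
```

Request:
{"method": "send_rows", "body": {"steps": [[[0,0,0],[0,0,0],0.2],[[0,0,0],[0,0,0],0.2],[[0,0,0],[0,0,0],0.2],[[0,0,0],[0,0,0],0.2],[[0,0,0],[0,0,0],0.2],[[0,0,0],[0,0,0],0.2]]}}

```text
t: 33.98
tcp_pos: [459.8, -145.8, 32.8]
orientation: [0.002, 0.123, 0.992, -0.0]
force: [-1.0, 0.6, 5.9]
finger_gap: 66.1
grip_force: 26.4
```

Request:
{"method": "send_rows", "body": {"steps": [[[0,0,-0.3],[0,0,0],0.2],[[0,0,-0.6],[0,0,0],0.2],[[0,0,-0.9],[0,0,0],0.2],[[0,0,-1.0],[0,0,0],0.2],[[0,0,-1.0],[0,0,0],0.2]]}}

```text
t: 34.4
tcp_pos: [460.2, -146.1, 134.3]
orientation: [0.004, 0.123, 0.992, -0.001]
force: [0.2, -0.7, -1.4]
finger_gap: 65.8
grip_force: 27.6
```

Run:
```python
from h import *
plan([(565,200,152),(549,319,152),(549,319,83)])
```

```text
[-0.04, 0.9, -0.04] rows 4 ;   [-0.04, 0.9, -0.05] rows 4 ;   [-0.05, 0.91, -0.04] rows 4 ;   [-0.04, 0.9, -0.05] rows 4 ; -> [565. 200. 152.]
   [0.22, 0.56, -0.0] rows 3 ;   [0.22, 0.56, -0.0] rows 3 ; -> [549. 319. 152.]
   [0.01, -0.0, 0.69] rows 3 ; -> [549. 319.  83.]
```

Request:
{"method": "send_rows", "body": {"steps": [[[-0.04,0.9,-0.05],[0,0,0],0.2],[[-0.04,0.9,-0.05],[0,0,0],0.2],[[-0.04,0.9,-0.05],[0,0,0],0.2],[[-0.04,0.9,-0.05],[0,0,0],0.2]]}}

```text
t: 34.73
tcp_pos: [484.0, -56.9, 133.7]
orientation: [-0.001, 0.121, 0.993, 0.0]
force: [0.4, -0.2, -1.6]
finger_gap: 65.9
grip_force: 27.6
```

Request:
{"method": "send_rows", "body": {"steps": [[[-0.04,0.9,-0.05],[0,0,0],0.2],[[-0.04,0.9,-0.05],[0,0,0],0.2],[[-0.04,0.9,-0.05],[0,0,0],0.2],[[-0.04,0.9,-0.05],[0,0,0],0.2]]}}

```text
t: 35.07
tcp_pos: [510.0, 28.2, 139.1]
orientation: [-0.001, 0.122, 0.993, -0.0]
force: [-0.4, -0.3, -0.2]
finger_gap: 66.0
grip_force: 27.7
```

Request:
{"method": "send_rows", "body": {"steps": [[[-0.05,0.91,-0.05],[0,0,0],0.2],[[-0.05,0.91,-0.05],[0,0,0],0.2],[[-0.05,0.91,-0.05],[0,0,0],0.2],[[-0.05,0.91,-0.05],[0,0,0],0.2]]}}

```text
t: 35.4
tcp_pos: [537.2, 114.4, 144.3]
orientation: [-0.001, 0.122, 0.992, -0.0]
force: [-0.4, -0.3, -1.4]
finger_gap: 65.9
grip_force: 27.8
```

Request:
{"method": "send_rows", "body": {"steps": [[[-0.04,0.9,-0.05],[0,0,0],0.2],[[-0.04,0.9,-0.05],[0,0,0],0.2],[[-0.04,0.9,-0.05],[0,0,0],0.2],[[-0.04,0.9,-0.05],[0,0,0],0.2],[[-0.04,0.9,-0.05],[0,0,0],0.2]]}}

```text
t: 35.82
tcp_pos: [562.9, 198.4, 149.4]
orientation: [-0.001, 0.124, 0.992, -0.001]
force: [-0.0, -0.7, -1.5]
finger_gap: 66.0
grip_force: 27.8
```

Run:
```python
from h import *
S=cap('scene')
for c,b in wells(S).items(): print(c,np.round(b[:3],1))
plan([(549,319,152),(549,319,84)])
```

```text
blue [459.2 228.9 307.5]
orange [451.8 258.  701.5]
   [0.22, 0.57, -0.01] rows 3 ;   [0.21, 0.57, -0.01] rows 3 ; -> [549. 319. 152.]
   [0.0, -0.0, 0.68] rows 3 ; -> [549. 319.  84.]
```

Request:
{"method": "send_rows", "body": {"steps": [[[0.21,0.57,0],[0,0,0],0.2],[[0.21,0.57,0],[0,0,0],0.2],[[0.21,0.57,0],[0,0,0],0.2]]}}

```text
t: 36.12
tcp_pos: [556.0, 261.9, 150.2]
orientation: [-0.0, 0.123, 0.992, 0.0]
force: [-0.1, -1.0, -1.7]
finger_gap: 65.4
grip_force: 27.8
```

Request:
{"method": "send_rows", "body": {"steps": [[[0.21,0.57,0],[0,0,0],0.2],[[0.21,0.57,0],[0,0,0],0.2],[[0.21,0.57,0],[0,0,0],0.2],[[0.21,0.57,0.2],[0,0,0],0.2],[[0.21,0.57,0.4],[0,0,0],0.2],[[0.21,0.57,0.45],[0,0,0],0.2],[[0.21,0.57,0.45],[0,0,0],0.2],[[0.21,0.57,0.45],[0,0,0],0.2]]}}

```text
t: 36.78
tcp_pos: [550.7, 320.0, 106.0]
orientation: [0.0, 0.124, 0.992, -0.0]
force: [0.1, -0.2, -0.4]
finger_gap: 66.0
grip_force: 27.8
```

Run:
```python
from h import *
plan([(549,319,84)])
```

```text
[0.01, -0.01, 0.22] rows 2 ; -> [549. 319.  84.]
```

Request:
{"method": "send_rows", "body": {"steps": [[[0.01,-0.01,0.06],[0,0,0],0.2],[[0.01,-0.01,0.12],[0,0,0],0.2],[[0.01,-0.01,0.18],[0,0,0],0.2],[[0.01,-0.01,0.19],[0,0,0],0.2],[[0.01,-0.01,0.19],[0,0,0],0.2],[[0.01,-0.01,0.19],[0,0,0],0.2]]}}

```text
t: 37.28
tcp_pos: [548.9, 320.7, 86.3]
orientation: [-0.0, 0.123, 0.992, -0.0]
force: [-0.2, 0.1, -0.4]
finger_gap: 66.3
grip_force: 27.8
```

Request:
{"method": "send_rows", "body": {"steps": [[[0,0,0.01],[0,0,0],0.2],[[0,0,0.02],[0,0,0],0.2],[[0,0,0.02],[0,0,0],0.2],[[0,0,0.02],[0,0,0],0.75],[[0,0,0.02],[0,0,0],0.75],[[0,0,0.02],[0,0,0],0.75]]}}

```text
t: 37.78
tcp_pos: [548.9, 320.8, 84.1]
orientation: [-0.0, 0.123, 0.992, 0.0]
force: [-0.1, -0.5, -0.1]
finger_gap: 74.5
grip_force: 0.0
```

Request:
{"method": "send_rows", "body": {"steps": [[[0,0,-0.2],[0,0,0],0.75],[[0,0,-0.5],[0,0,0],0.75],[[0,0,-0.65],[0,0,0],0.85],[[0,0,-0.7],[0,0,0],0.85],[[0,0,-0.7],[0,0,0],0.85]]}}

```text
t: 38.2
tcp_pos: [549.5, 321.0, 155.8]
orientation: [0.001, 0.123, 0.992, 0.001]
force: [-0.4, -0.6, 0.2]
finger_gap: 79.1
grip_force: 0.0
```

Run:
```python
from h import *
W=cap('wrist','w6.png')
for b in blobs(masks(W[0])['orange'],1000,200000): print(np.round(b[:3]),plane(W[1],b[:2],95)[0])
plan([(560,200,160),(560,200,240),(476,336,240)])
```

```text
[  313.   259. 16728.] [550.05364198 320.41768076  95.        ]
   [-0.2, -0.57, -0.03] rows 3 ;   [-0.2, -0.57, -0.03] rows 3 ; -> [560. 200. 160.]
   [-0.0, -0.0, -0.8] rows 3 ; -> [560. 200. 240.]
   [0.57, 0.56, -0.0] rows 3 ;   [0.57, 0.55, -0.0] rows 3 ; -> [476. 336. 240.]
```

Request:
{"method": "send_rows", "body": {"steps": [[[0,0,-0.4],[0,0,0],0.85],[[-0.2,-0.6,-0.7],[0,0,0],0.85],[[-0.2,-0.9,-0.8],[0,0,0],0.85],[[-0.2,-0.9,-0.8],[0,0,0],0.5],[[-0.2,-0.9,-0.8],[0,0,0],0.5]]}}

```text
t: 38.67
tcp_pos: [546.8, 225.5, 235.0]
orientation: [0.001, 0.125, 0.992, -0.0]
force: [0.6, -0.0, 0.4]
finger_gap: 64.1
grip_force: 0.0
```

Request:
{"method": "send_rows", "body": {"steps": [[[0,0,0],[0,0,1],0.3],[[0,0,0],[0,0,1],0.3],[[0,0,0],[0,0,1],0.3],[[0,0,0],[0,0,1],0.3],[[0,0,0],[0,0,1],0.3]]}}

```text
t: 39.08
tcp_pos: [545.7, 229.2, 231.6]
orientation: [-0.002, 0.367, 0.93, -0.001]
force: [-0.2, -0.1, 0.1]
finger_gap: 55.5
grip_force: 0.0
```

Request:
{"method": "send_rows", "body": {"steps": [[[0,0,0],[0,0,1],0.3],[[0,0,0],[0,0,1],0.3],[[0,0,0],[0,0,1],0.3],[[0,0,0],[0,0,1],0.3],[[0,0,0],[0,0,1],0.3]]}}

```text
t: 39.5
tcp_pos: [545.9, 229.0, 232.5]
orientation: [-0.001, 0.584, 0.812, -0.001]
force: [-0.1, -0.0, 0.7]
finger_gap: 55.3
grip_force: 0.0
```

Request:
{"method": "send_rows", "body": {"steps": [[[0,0,0],[0,0,1],0.0],[[0,0,0],[0,0,1],0.0],[[0,0,0],[0,0,1],0.0],[[0,0,0],[0,0,1],0.0],[[0,0,0],[0,0,1],0.0]]}}

```text
t: 39.92
tcp_pos: [546.1, 228.9, 233.1]
orientation: [-0.0, 0.766, 0.643, -0.001]
force: [-0.0, -0.1, -0.2]
finger_gap: 42.7
grip_force: 0.0
```

Request:
{"method": "send_rows", "body": {"steps": [[[0,0,0],[0,0,0.14],0.0],[[0,0,0],[0,0,0.14],0.0],[[0,0,0],[0,0,0.14],0.0]]}}

```text
t: 40.17
tcp_pos: [546.2, 228.7, 233.7]
orientation: [-0.0, 0.786, 0.618, -0.0]
force: [0.4, -0.1, 0.5]
finger_gap: 42.9
grip_force: 0.0
```

Run:
```python
from h import *
s=readout.sense();print(s['tcp_pos'],s['orientation'],s['joints'],s['finger_gap'])
S,D=cap('scene'),cap('side')
for c,b in wells(S).items(): print(c,np.round(b[:3],1))
hs=S[0][195:225,430:485]
k=cv2.inRange(hs,(0,0,0),(22,22,22))
for b in blobs(k,80,2000):
    p=np.add(b[:2],(430,195)); print('handle',p,b[2],plane(S[1],p,152)[0])
k=cv2.inRange(D[0][300:400,270:370],(0,0,0),(45,45,45))
for b in blobs(k,80,2000):
    p2=np.add(b[:2],(270,300)); print('handle side',p2,b[2],plane(D[1],p2,152)[0],tri(S[1],p,D[1],p2))
ims=[cv2.resize(x[0][y0:y0+100,x0:x0+130,::-1],None,fx=5,fy=5,interpolation=cv2.INTER_CUBIC)[:,:400] for x,y0,x0 in((S,190,400),(D,300,270))]
cv2.imwrite('pics/c6.png',np.hstack(ims))
```

```text
[546.20582355 228.65492498 233.6657332 ] [-2.21709986e-04  7.86218417e-01  6.17948542e-01 -3.89957964e-04] [3.34022350e-01 2.43099435e-01 1.18560541e+00 1.66608658e-04
 1.71376968e+00 5.72580692e-01] 42.875682768322854
blue [460.3 226.7 209.5]
orange [452.3 253.6 814.5]
handle [457.71688312 211.78268398] 385.0 [477.15864908 329.93564567 152.        ]
handle side [308.89249807 329.88012374] 215.5 [476.86363459 334.07249855 152.        ] (array([476.9887502 , 331.39129067, 150.68842043]), np.float64(3.0538485172632246))
```

View pics/c6.png

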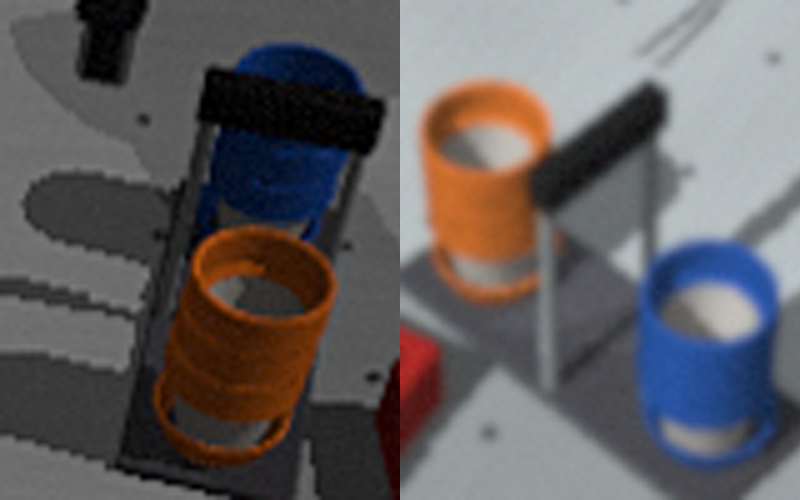

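All six pots are home: in the side crop both stacks show three continuous collars, blue at (710,330) and orange at (485,170), and the carrier is nearly unmoved. Go over the handle, centred at about (477,333,151).

Run:
```python
from h import *
plan([(477,333,233),(477,333,133)])
```

```text
[0.85, -0.92, 0.01] rows 4 ; -> [477. 333. 233.]
   [-0.0, -0.0, 1.0] rows 4 ; -> [477. 333. 133.]
```

Request:
{"method": "send_rows", "body": {"steps": [[[0.85,-0.92,0],[0,0,0],0],[[0.85,-0.92,0],[0,0,0],0],[[0.85,-0.92,0],[0,0,0],0],[[0.85,-0.92,0],[0,0,0],0],[[0.85,-0.92,0],[0,0,0],0],[[0.85,-0.92,0],[0,0,0],0]]}}

```text
t: 40.77
tcp_pos: [477.9, 333.3, 234.3]
orientation: [0.0, 0.788, 0.616, 0.0]
force: [0.4, -0.9, -0.6]
finger_gap: 42.5
grip_force: 0.0
```

Run:
```python
from h import *
W=cap('wrist','w7.png')
k=cv2.inRange(W[0],(0,0,0),(75,75,75)); 
hsv=cv2.cvtColor(W[0],cv2.COLOR_RGB2HSV)
for c in('blue','orange'):
    for b in blobs(masks(W[0])[c],1000,200000):
        print(c,np.round(b[:3]),np.round(plane(W[1],b[:2],95)[0],1))
plan([(477,333,133)])
```

```text
blue [ 208.  218. 9717.] [406.9 353.8  95. ]
orange [ 434.  224. 6596.] [557.3 312.   95. ]
orange [ 424.  217. 9568.] [551.7 318.4  95. ]
   [-0.0, -0.01, 0.51] rows 3 ;   [-0.0, -0.0, 0.5] rows 3 ; -> [477. 333. 133.]
```

View pics/w7.png

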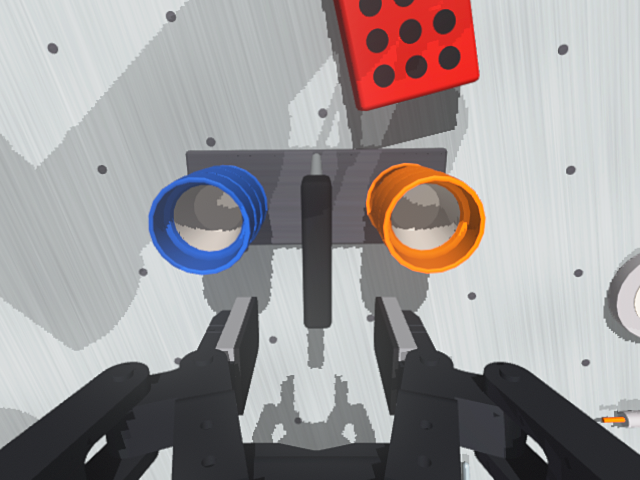

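The handle is at columns 302–331, rows 176–328, square to the fingers, with the stacks clear on both sides.

Run:
```python
from h import *
m=cams.camera_model('wrist')
print(plane(m,[[316.5,178],[316.5,326],[316.5,252]],165))
```

```text
[[489.3559712  373.08649956 165.        ]
 [469.09241814 292.177699   165.        ]
 [479.76902009 334.80635789 165.        ]]
```

Request:
{"method": "send_rows", "body": {"steps": [[[0,0.01,0.3],[0,0,0],0],[[0,0.01,0.6],[0,0,0],0],[[0,0.01,0.85],[0,0,0],0],[[0,0.01,1.0],[0,0,0],0],[[0,0.01,1.0],[0,0,0],0],[[0,0.01,1.0],[0,0,0],0]]}}

```text
t: 41.32
tcp_pos: [479.3, 331.9, 134.0]
orientation: [-0.0, 0.789, 0.615, -0.001]
force: [-0.3, -0.6, -0.0]
finger_gap: 42.5
grip_force: 0.0
```

Request:
{"method": "send_rows", "body": {"steps": [[[0,0,0],[0,0,0],-1],[[0,0,0],[0,0,0],-1],[[0,0,0],[0,0,0],-1],[[0,0,0],[0,0,0],-1],[[0,0,0],[0,0,0],-1],[[0,0,0],[0,0,0],-1],[[0,0,0],[0,0,0],-1],[[0,0,0],[0,0,0],-1]], "squeeze": 80}}

```text
t: 41.98
tcp_pos: [479.4, 333.5, 136.5]
orientation: [0.0, 0.788, 0.615, 0.002]
force: [-1.9, -1.1, 6.5]
finger_gap: 15.2
grip_force: 79.0
```

Request:
{"method": "send_rows", "body": {"steps": [[[0,0,-0.03],[0,0,0],-1],[[0,0,-0.06],[0,0,0],-1],[[0,0,-0.1],[0,0,0],-1],[[0,0,-0.15],[0,0,0],-1],[[0,0,-0.2],[0,0,0],-1],[[0,0,-0.25],[0,0,0],-1],[[0,0,-0.3],[0,0,0],-1]]}}

```text
t: 42.57
tcp_pos: [478.8, 333.1, 164.8]
orientation: [-0.0, 0.789, 0.615, 0.0]
force: [0.4, 0.7, -9.3]
finger_gap: 14.8
grip_force: 78.0
```

Request:
{"method": "send_rows", "body": {"steps": [[[0,0,-0.1],[0,0,0],-1],[[0,0,-0.2],[0,0,0],-1],[[0,0,-0.3],[0,0,0],-1],[[0,0,-0.3],[0,0,0],-1],[[0,0,-0.3],[0,0,0],-1],[[0,0,-0.3],[0,0,0],-1]]}}

```text
t: 43.07
tcp_pos: [478.6, 333.0, 194.0]
orientation: [-0.0, 0.789, 0.615, -0.0]
force: [0.1, -0.7, -10.4]
finger_gap: 14.8
grip_force: 78.3
```

Run:
```python
from h import *
s=readout.sense();print(s['tcp_pos'],s['orientation'],s['force'],s['moment'],s['finger_gap'],s['grip_force'])
S,D=cap('scene'),cap('side')
ims=[cv2.resize(x[0][y0:y0+120,x0:x0+130,::-1],None,fx=5,fy=5,interpolation=cv2.INTER_CUBIC)[:,:400] for x,y0,x0 in((S,165,410),(D,270,260))]
cv2.imwrite('pics/c7.png',np.hstack(ims))
plan([(480,100,195),(480,-344,195)])
```

```text
[478.64203963 332.98079432 193.96924079] [-6.62739947e-05  7.88522950e-01  6.15005272e-01 -2.61191362e-04] [  0.06189835  -0.66222421 -10.35414633] [-0.04201766  0.0043247  -0.00238614] 14.772618260984006 78.26353669166565
   [-0.75, 0.19, -0.0] rows 3 ;   [-0.75, 0.2, -0.01] rows 3 ;   [-0.75, 0.19, -0.0] rows 3 ; -> [480. 101. 195.]
   [-0.86, 0.22, -0.0] rows 4 ;   [-0.86, 0.22, -0.0] rows 4 ;   [-0.86, 0.21, -0.0] rows 4 ;   [-0.87, 0.22, -0.0] rows 4 ;   [-0.86, 0.21, -0.0] rows 4 ; -> [ 480. -344.  195.]
```

View pics/c7.png

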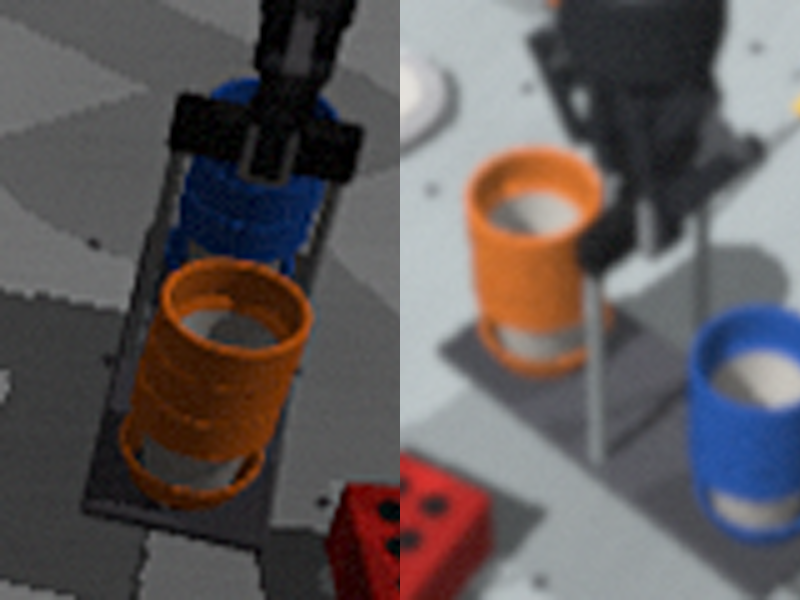

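The carrier is about 60 mm up and level, with all pots still home. Carry it to the mat at moderate speed.

Request:
{"method": "send_rows", "body": {"steps": [[[-0.03,0.01,0],[0,0,0],-1],[[-0.1,0.02,0],[0,0,0],-1],[[-0.2,0.05,0],[0,0,0],-1],[[-0.35,0.09,0],[0,0,0],-1],[[-0.5,0.13,0],[0,0,0],-1],[[-0.68,0.17,0],[0,0,0],-1],[[-0.86,0.22,0],[0,0,0],-1]]}}

```text
t: 43.75
tcp_pos: [478.9, 242.5, 194.3]
orientation: [0.0, 0.789, 0.615, -0.0]
force: [0.2, -0.9, -9.1]
finger_gap: 14.5
grip_force: 78.3
```

Request:
{"method": "send_rows", "body": {"steps": [[[-0.2,0.05,0],[0,0,0],-1],[[-0.41,0.1,0],[0,0,0],-1],[[-0.63,0.16,0],[0,0,0],-1],[[-0.86,0.22,0],[0,0,0],-1]]}}

```text
t: 44.08
tcp_pos: [479.2, 153.5, 194.5]
orientation: [0.0, 0.789, 0.615, 0.0]
force: [0.6, 0.2, -8.4]
finger_gap: 15.1
grip_force: 78.3
```

Request:
{"method": "send_rows", "body": {"steps": [[[-0.22,0.05,0],[0,0,0],-1],[[-0.43,0.1,0],[0,0,0],-1],[[-0.65,0.16,0],[0,0,0],-1],[[-0.86,0.22,0],[0,0,0],-1]]}}

```text
t: 44.42
tcp_pos: [479.4, 64.5, 194.5]
orientation: [0.0, 0.789, 0.615, 0.0]
force: [-0.1, 1.2, -9.1]
finger_gap: 14.6
grip_force: 78.3
```

Request:
{"method": "send_rows", "body": {"steps": [[[-0.22,0.05,0],[0,0,0],-1],[[-0.43,0.1,0],[0,0,0],-1],[[-0.65,0.16,0],[0,0,0],-1],[[-0.86,0.22,0],[0,0,0],-1]]}}

```text
t: 44.75
tcp_pos: [479.6, -24.1, 194.5]
orientation: [0.0, 0.789, 0.615, 0.0]
force: [0.3, 0.6, -9.0]
finger_gap: 14.5
grip_force: 78.3
```

Request:
{"method": "send_rows", "body": {"steps": [[[-0.22,0.05,0],[0,0,0],-1],[[-0.43,0.1,0],[0,0,0],-1],[[-0.65,0.16,0],[0,0,0],-1],[[-0.86,0.22,0],[0,0,0],-1]]}}

```text
t: 45.08
tcp_pos: [479.8, -112.8, 194.5]
orientation: [0.0, 0.789, 0.615, -0.0]
force: [-0.3, 0.0, -8.6]
finger_gap: 14.8
grip_force: 78.3
```

Request:
{"method": "send_rows", "body": {"steps": [[[-0.2,0.05,0],[0,0,0],-1],[[-0.37,0.1,0],[0,0,0],-1],[[-0.5,0.13,0],[0,0,0],-1],[[-0.6,0.15,0],[0,0,0],-1],[[-0.66,0.17,0],[0,0,0],-1],[[-0.7,0.18,0],[0,0,0],-1],[[-0.7,0.18,0],[0,0,0],-1]]}}

```text
t: 45.67
tcp_pos: [481.1, -183.4, 194.2]
orientation: [-0.0, 0.789, 0.615, -0.0]
force: [0.9, 0.5, -9.7]
finger_gap: 14.9
grip_force: 78.3
```

Run:
```python
from h import *
s=readout.sense();print(s['tcp_pos'],s['joints'],s['force'],s['finger_gap'],s['grip_force'])
plan([(480,-344,194)])
```

```text
[ 481.08232262 -183.41967841  194.24866868] [-4.35976007e-01  3.73088088e-02  1.48975647e+00 -1.24350204e-05
  1.61455008e+00 -1.89632108e-01] [ 0.89985231  0.54140319 -9.71771201] 14.926223057756363 78.31305027008057
   [-0.78, 0.19, 0.0] rows 3 ;   [-0.78, 0.19, 0.0] rows 3 ; -> [ 480. -344.  194.]
```

Request:
{"method": "send_rows", "body": {"steps": [[[-0.03,0.01,0],[0,0,0],-1],[[-0.1,0.02,0],[0,0,0],-1],[[-0.2,0.05,0],[0,0,0],-1],[[-0.35,0.09,0],[0,0,0],-1],[[-0.5,0.12,0],[0,0,0],-1],[[-0.65,0.16,0],[0,0,0],-1],[[-0.78,0.19,0],[0,0,0],-1]]}}

```text
t: 46.25
tcp_pos: [480.6, -265.0, 194.2]
orientation: [0.0, 0.789, 0.615, -0.0]
force: [1.9, 0.1, -9.6]
finger_gap: 14.7
grip_force: 78.3
```

Request:
{"method": "send_rows", "body": {"steps": [[[-0.2,0.05,0],[0,0,-0.04],-1],[[-0.4,0.1,0],[0,0,-0.08],-1],[[-0.56,0.14,0],[0,0,-0.12],-1],[[-0.68,0.17,0],[0,0,-0.16],-1],[[-0.75,0.18,0],[0,0,-0.2],-1],[[-0.78,0.19,0],[0,0,-0.23],-1],[[-0.78,0.19,0],[0,0,-0.23],-1],[[-0.78,0.19,0],[0,0,-0.23],-1]]}}

```text
t: 46.92
tcp_pos: [480.0, -343.6, 194.0]
orientation: [-0.0, 0.752, 0.659, 0.0]
force: [-0.5, -0.1, -9.4]
finger_gap: 15.1
grip_force: 78.3
```

Run:
```python
from h import *
S,D=cap('scene'),cap('side')
# blobs of the stacks near mat; mat corners again
for c in('blue','orange'):
    A=[b for b in blobs(masks(S[0])[c],200,3000) if 90<b[0]<300 and b[1]>150]
    for b in A:
        x,y,w,h=cv2.boundingRect(b[3]); print(c,'scene',x,y,w,h,np.round(plane(S[1],b[:2],56+8+46)[0]))
    for b in blobs(masks(D[0])[c],200,3000):
        if 330<b[0]<500 and 150<b[1]<330: print(c,'side',cv2.boundingRect(b[3]),np.round(plane(D[1],b[:2],110)[0]))
plan([(480,-344,194),(480,-344,142)])
```

```text
blue scene 182 168 28 44 [ 376. -340.  110.]
blue side (426, 195, 22, 24) [ 419. -378.  110.]
blue side (435, 141, 27, 25) [ 505. -744.  110.]
orange scene 150 202 36 45 [ 525. -366.  110.]
   [-0.01, -0.0, 0.0] rows 1 ; -> [ 480. -344.  194.]
   [0.0, -0.0, 0.52] rows 3 ; -> [ 480. -344.  142.]
```

Request:
{"method": "send_rows", "body": {"steps": [[[0,0,0.08],[0,0,0],-1],[[0,0,0.18],[0,0,0],-1],[[0,0,0.28],[0,0,0],-1],[[0,0,0.36],[0,0,0],-1],[[0,0,0.42],[0,0,0],-1],[[0,0,0.46],[0,0,0],-1],[[0,0,0.48],[0,0,0],-1],[[0,0,0.48],[0,0,0],-1]]}}

```text
t: 47.68
tcp_pos: [479.9, -343.5, 145.7]
orientation: [-0.0, 0.752, 0.659, -0.0]
force: [-0.2, -0.6, -8.8]
finger_gap: 14.7
grip_force: 78.3
```

Request:
{"method": "send_rows", "body": {"steps": [[[0,0,0.01],[0,0,0],-1],[[0,0,0.02],[0,0,0],-1],[[0,0,0.03],[0,0,0],-1],[[0,0,0.04],[0,0,0],-1],[[0,0,0.04],[0,0,0],-1],[[0,0,0.04],[0,0,0],-1]]}}

```text
t: 48.18
tcp_pos: [480.0, -343.6, 142.2]
orientation: [-0.0, 0.752, 0.659, 0.0]
force: [-0.6, -0.6, -9.7]
finger_gap: 14.7
grip_force: 78.5
```

Request:
{"method": "send_rows", "body": {"steps": [[[0,0,0.01],[0,0,0],-1],[[0,0,0.015],[0,0,0],-1],[[0,0,0.02],[0,0,0],-1],[[0,0,0.02],[0,0,0],-1],[[0,0,0.02],[0,0,0],-1]]}}

```text
t: 48.6
tcp_pos: [480.0, -343.7, 140.6]
orientation: [0.0, 0.752, 0.659, -0.0]
force: [-1.7, -0.2, -6.0]
finger_gap: 15.2
grip_force: 78.7
```

Request:
{"method": "send_rows", "body": {"steps": [[[0,0,0.01],[0,0,0],-1],[[0,0,0.015],[0,0,0],-1],[[0,0,0.015],[0,0,0],-1],[[0,0,0.015],[0,0,0],-1]]}}

```text
t: 48.93
tcp_pos: [480.0, -343.8, 140.5]
orientation: [0.001, 0.752, 0.659, -0.0]
force: [-5.4, 2.3, 1.2]
finger_gap: 14.9
grip_force: 79.9
```

Seated: the weight is off the wrist. Open to about 40 mm and go straight up.

Request:
{"method": "send_rows", "body": {"steps": [[[0,0,0],[0,0,0],-0.5],[[0,0,0],[0,0,0],-0.3],[[0,0,0],[0,0,0],0],[[0,0,0],[0,0,0],0],[[0,0,0],[0,0,0],0],[[0,0,0],[0,0,0],0]]}}

```text
t: 49.43
tcp_pos: [480.2, -343.6, 139.0]
orientation: [0.0, 0.752, 0.659, 0.0]
force: [0.2, 0.1, 0.8]
finger_gap: 42.6
grip_force: 0.0
```

Request:
{"method": "send_rows", "body": {"steps": [[[0,0,-0.15],[0,0,0],0],[[0,0,-0.35],[0,0,0],0],[[0,0,-0.6],[0,0,0],0],[[0,0,-0.9],[0,0,0],0],[[0,0,-1],[0,0,0],0],[[0,0,-1],[0,0,0],0],[[0,0,-1],[0,0,0],0]]}}

```text
t: 50.02
tcp_pos: [480.1, -343.6, 238.2]
orientation: [0.0, 0.752, 0.659, 0.0]
force: [1.2, 0.4, -1.3]
finger_gap: 42.9
grip_force: 0.0
```

Request:
{"method": "send_rows", "body": {"steps": [[[0,0,-0.6],[0,0,0],0],[[0,0,-0.6],[0,0,0],0],[[0.5,0,-0.6],[0,0,0],0],[[1,0,-0.6],[0,0,0],0],[[1,0,-0.6],[0,0,0],0],[[1,0,-0.6],[0,0,0],0],[[1,0,-0.6],[0,0,0],0]]}}

```text
t: 50.6
tcp_pos: [492.9, -243.8, 296.8]
orientation: [-0.001, 0.751, 0.66, -0.001]
force: [0.1, 0.4, 0.1]
finger_gap: 42.8
grip_force: 0.0
```

Run:
```python
from h import *
S,D,W=cap('scene'),cap('side'),cap('wrist')
for n,I in(('scene',S),('side',D),('wrist',W)):
  for c in('blue','orange'):
    for b in blobs(masks(I[0])[c],150,60000):
        P=plane(I[1],b[:2],4+8+44+35)[0]
        if 300<P[0]<700 and -500<P[1]<-200:
            q=proj(I[1],P); x,y,w,h=cv2.boundingRect(b[3])
            print(n,c,np.round(b[:3]),(x,y,w,h),'mid',np.round(P),'top pt (rim mid)',np.round(plane(I[1],[x+w/2,y],118)[0]))
print(readout.sense()['tcp_pos'])
g=max(blobs(masks(S[0])['green'],500,20000),key=lambda b:b[2])[3]
print(np.round(plane(S[1],cv2.approxPolyDP(cv2.convexHull(g),6,True)[:,0],4)[:,:2]).tolist())
# expected collar-stack region for a carrier at TCP release pose: predicted blob centroids
a=np.radians(-7.3)
for c,s in(('blue',-1),('orange',1)):
    C=np.array([480+s*75*np.cos(a),-344+s*75*np.sin(a),12]);t=np.linspace(0,6.28,40)
    pts=np.array([[C[0]+33*np.cos(k),C[1]+33*np.sin(k),C[2]+z] for k in t for z in(40,106)])
    for n,I in(('scene',S),('side',D)): print('pred',n,c,cv2.boundingRect(proj(I[1],pts).astype(np.float32)))
```

```text
scene blue [200. 203. 721.] (184, 185, 29, 42) mid [ 419. -323.   91.] top pt (rim mid) [ 378. -334.  118.]
scene orange [174. 238. 910.] (156, 219, 34, 44) mid [ 563. -346.   91.] top pt (rim mid) [ 523. -356.  118.]
wrist blue [ 235.  302. 5900.] (189, 255, 88, 89) mid [ 408. -328.   91.] top pt (rim mid) [ 422. -274.  118.]
wrist orange [ 399.  302. 5890.] (357, 255, 89, 90) mid [ 556. -347.   91.] top pt (rim mid) [ 557. -292.  118.]
[ 492.73444139 -245.45327835  297.46545092]
[[349.0, -248.0], [631.0, -283.0], [611.0, -439.0], [508.0, -428.0], [337.0, -328.0]]
pred scene blue (182, 183, 31, 36)
pred side blue (422, 205, 24, 30)
pred scene orange (155, 218, 34, 39)
pred side orange (383, 190, 23, 28)
```

```bash
python3 -c "
from bench import hand_in
print(hand_in())"
```

```text
the job is handed in; nothing more can be done
None
```

I nested all six pots in their own colour's wells and stood the loaded carrier on the green mat, within about 10 mm of centre and 1 degree of lined up by the cameras, then handed the job in at about 51 s; no verdict came back.

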